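# Change over the draining rack and wind its timer

## Task

Change over the draining rack: first lift the drained baskets that hang there off their pegs and stand them upright on the black mat, then hang the rinsed baskets that stand on the bench by their eyes on the pegs, one to a peg. When all of them hang, wind the timer's key clockwise with repeated turns up to its stop and let everything go.

Things in the scene. Friction and masses are not known exactly. Their poses are not given: they have to be found in the camera images.
- hung_0: May be absent. Drained basket, at first hanging on a peg, underside about 56 mm up. Steel open box 60 (x) x 56 (y) x 40 mm; from its middle stands a strap 8 mm thick (x), 26 wide (y), top 130 mm above the underside; eye of 22 mm diameter through the strap along x, centre 76 mm up; grip the strap above the eye (87 to 130 mm). Same either way round; 0.14 kg. Origin: centre of underside, z up.
- hung_1: May be absent. Drained basket, at first hanging on a peg, underside about 56 mm up. Steel open box 60 (x) x 56 (y) x 40 mm; from its middle stands a strap 8 mm thick (x), 26 wide (y), top 130 mm above the underside; eye of 22 mm diameter through the strap along x, centre 76 mm up; grip the strap above the eye (87 to 130 mm). Same either way round; 0.14 kg. Origin: centre of underside, z up.
- hung_2: May be absent. Drained basket, at first hanging on a peg, underside about 56 mm up. Steel open box 60 (x) x 56 (y) x 40 mm; from its middle stands a strap 8 mm thick (x), 26 wide (y), top 130 mm above the underside; eye of 22 mm diameter through the strap along x, centre 76 mm up; grip the strap above the eye (87 to 130 mm). Same either way round; 0.14 kg. Origin: centre of underside, z up.
- bench_0: May be absent. Rinsed basket, at first standing on the bench. Steel open box 60 (x) x 56 (y) x 40 mm; from its middle stands a strap 8 mm thick (x), 26 wide (y), top 130 mm above the underside; eye of 22 mm diameter through the strap along x, centre 76 mm up; grip the strap above the eye (87 to 130 mm). Same either way round; 0.14 kg. Origin: centre of underside, z up.
- bench_1: May be absent. Rinsed basket, at first standing on the bench. Steel open box 60 (x) x 56 (y) x 40 mm; from its middle stands a strap 8 mm thick (x), 26 wide (y), top 130 mm above the underside; eye of 22 mm diameter through the strap along x, centre 76 mm up; grip the strap above the eye (87 to 130 mm). Same either way round; 0.14 kg. Origin: centre of underside, z up.
- bench_2: May be absent. Rinsed basket, at first standing on the bench. Steel open box 60 (x) x 56 (y) x 40 mm; from its middle stands a strap 8 mm thick (x), 26 wide (y), top 130 mm above the underside; eye of 22 mm diameter through the strap along x, centre 76 mm up; grip the strap above the eye (87 to 130 mm). Same either way round; 0.14 kg. Origin: centre of underside, z up.
- rack: Draining rack, fixed: base plate 130 (x) x 310 (y) x 8 mm, posts 140 mm high at y = +-147 mm, wooden rail (front face at x = +25 mm, top 138 mm high) with three pegs that stick out to the rack's -x. A basket hangs 7 mm lower than with its eye centred on the peg; anywhere along the peg will do. Origin: centre of the underside, z up; at yaw 0 its x points away from the robot.
- peg0 (a point): Middle of the peg at y = +100 mm of the rack, on the peg's axis, 138 mm above the bench, at x = -5 mm of the rack; axes as the rack's. Peg: round steel 8 mm thick, from the rail 30 mm behind this point to a rounded tip 34 mm before it (-x); it rises 18 degrees towards the tip.
- peg1 (a point): Middle of the peg at y = +0 mm of the rack, on the peg's axis, 138 mm above the bench, at x = -5 mm of the rack; axes as the rack's. Peg: round steel 8 mm thick, from the rail 30 mm behind this point to a rounded tip 34 mm before it (-x); it rises 18 degrees towards the tip.
- peg2 (a point): Middle of the peg at y = -100 mm of the rack, on the peg's axis, 138 mm above the bench, at x = -5 mm of the rack; axes as the rack's. Peg: round steel 8 mm thick, from the rail 30 mm behind this point to a rounded tip 34 mm before it (-x); it rises 18 degrees towards the tip.
- mat: Black rubber mat, fixed on the worktop, 200 (x) x 110 (y) x 3 mm, with room for two baskets side by side along x. Origin: centre of its underside. (Over the back of the bench hangs a wall shelf: front edge at world x = 0.58 m, underside 0.54 m above the bench; keep the arm's wrist clear of it.)
- timer: Grey wind-up timer, loose on rubber feet, 90 x 90 mm, 55 mm high, round collar to 61 mm on top that carries the key; 0.9 kg. White dial on its -x face. Origin: centre of its underside, z up.
- key_grip (a point): Centre of the blade of the brass winding key on top of the timer, on its upright turning axis, 89 mm above the timer's underside. The blade is 62 mm long along the point's x, 8 mm thick along y, 26 mm high (76 to 102 mm above the timer's underside).
- key (a joint): Winding angle of the key, rad: grows as the key is turned clockwise seen from above, 0 run down, firm stop at 4.0 (fully wound). It takes about 0.05 N m at first and 0.085 N m near the stop, and stays where it is let go.

How it is judged:
By the outcome, as a careful person would: the job done as asked, in the order asked, and still so for the second after the job is handed in, with the robot touching nothing.
Of hung_0, hung_1, hung_2 only 1 to 2 are there at a start; the rules pass over those that are not, and their reading is None.
Of bench_0, bench_1, bench_2 only 2 to 3 are there at a start; the rules pass over those that are not, and their reading is None.
At some moment in a run one of bench_0, bench_1, bench_2, timer may be knocked a few centimetres aside while the robot is not near it.
It also fails if it takes over 210 s, if anything falls off the work surface, if the arm or the gripper's body presses on something with over 40 N, if the wrist force passes 120 N, or if a joint passes its speed limit or range.

## Robot

A 6-joint arm with a two-finger parallel gripper is mounted at the origin on a cart in front of the work surface, level with it; the furniture and walls round the work are solid. World frame = base frame: x ahead of the robot, y to its left, z up, the work surface at z = 0. Lengths are in mm, angles in rad, forces in N, time in s.
With the tool pointing down it reaches from about 300 to 775 mm from the base axis. Payload 14.6 kg.
Tool frame: the origin (TCP) lies on the front face of the gripper's body, between the roots of the fingers; the fingertips stand 97 mm ahead of it and the grasp point (between the pads) lies 78 mm ahead of it; z points along the fingers, y is the direction in which the jaws open and shut (so a half turn about z gives the same grasp; the last joint's range is limited). The gripper opens to 94 mm and grips with 3 to 60 N. Pads are 16 mm wide; open, the fingers measure 119 mm over their backs; the gripper's body (75 mm by 177 mm) begins 78 mm behind the grasp point.
Start: joints at [-1.212, 0.3, 1.521, -0, 1.321, -0.067], TCP at [227.17, -500.883, 302.646] pointing down, gripper open.
Joint ranges: [-3.03, 3.03], [-0.79, 2.21], [0.23, 2.52], [-1.04, 4.18], [0, 3.07], [-2.55, 2.55]. Speed limits (rad/s): [2.22, 2.22, 2.57, 3.14, 3.14, 3.14].

## Interface

Orientations are given as [roll, pitch, yaw] about the fixed x, y, z axes, in that order (R = Rz(yaw) Ry(pitch) Rx(roll)).
In Python, from cell import manip, eyes, finder gives the robot as it stands.
- The arm moves only by the tool drive_tool, never from a script. Its argument "rows" is a list of rows, each an object with "offset": the shift along the tool's x, y, z in mm, a list of three; "spin": the turn about the tool's z in degrees; "jaw": the finger opening in mm, from 0 to 94. In form: [{"offset": [dx, dy, dz], "spin": spin, "jaw": jaw}, ...]. A call has 1 to 20 rows; each row shifts and turns the commanded pose from where the row before left it, along the tool's axes as they then stand; what a row does not reach is not made up. A row lasts 1/10 s, in which the tool goes at most 50 mm and 8.59 degrees, less where a joint would pass 70% of its speed; a pose out of reach is approached as far as the arm can. A call is refused whole if a number of a shift passes 50 or a number of a turn 8.59, either way. A call with a gripper value outside its range is refused whole. The fingers move at their own pace and stop on an object; "force" is the grip in N (left out, the last holds). Time passes only in rows, so rows that do not move let the fingers close. It gives the time, the measured TCP pose, the force and the opening at its end, in the units of the state.
- manip.read_state(): the state, without advancing time (a new reading comes with each control period).
- eyes.camera(name): name is "side" or "top"; returns a dict with "color" (400x640x3 uint8, blue, green, red), "depth" (400x640 float32, mm along the optical axis (not along the pixel's ray), 0 where there is no reading), "vfov" (degrees; the focal length in pixels is half the picture's height over the tangent of half this angle, whatever the lens; pixels are square), "cx", "cy" (the principal point, pixels), "D" ([k1, k2, p1, p2, k3] as OpenCV has them; the pictures are not rectified), "rvec" (rotation vector, rad) and "tvec" (3), from world to camera coordinates, as OpenCV has them. Camera axes: x right, y down, z forward; pixel columns grow to the right and rows downward; lengths in mm; the calibration is good to about 2 mm. A picture is of the moment at which its call begins.
- manip.sign_off(): hands the job in, once; it reports no verdict.
Trained networks look in the newest picture that a camera, given by its name, has taken for a name from the list of things; names that differ only in an ending like _2 or _b are one class to them, and where a whole thing is asked for, a point or a joint stands for the part that bears it (a point fixed in the world has none). Each returns a list of dicts, best first, with "p" (0 to 1); they miss things now and then, are a little off and sometimes report something else, mostly with a low value. They report only what shows in the picture. A call takes as long as a camera call.
- finder.find_in(camera, target): "uv" ([column, row] in pixels, amid what is visible of it).
The state is a dict: "clock": time; "joints": joint angles; "qd": joint speeds; "effort": joint torques, N m; "eef_pos": TCP position; "eef_rot": TCP orientation; "wrist_force": force on the tool from outside, world axes, zero at the start; "moment": the same for the moment, N m; "finger_gap": finger opening in mm.
Only numpy, scipy, OpenCV 4.12 (cv2) and the standard library are available. Lean on these libraries where they do the work, as an engineer would, in place of code of your own. Each camera call takes 0.05 s, during which the arm holds its last target. There are 200 camera calls.

## Working session

There is one attempt and no reset: what is moved stays moved. The work goes in short steps, Python scripts to look and compute and a tool call to move; the robot and the scene stay as the last step left them, time stands still between calls to the robot, and variables do not carry over. Pictures are saved under pics/ and viewed, about 12 in all and at most 16, crops included, and the job is handed in when it is done.

Besides the shell and the picture viewer there is one more tool, called after "Call:" as name(argument=value, ...) on one line, values as JSON. drive_tool: Moves the arm, as the interface text tells. Its arguments: {"type":"object","properties":{"rows":{"type":"array","items":{"type":"object","properties":{"offset":{"type":"array","items":{"type":"number"}},"spin":{"type":"number"},"jaw":{"type":"number"}}}},"force":{"type":"number"}},"required":["rows"]}

```bash
ls; mkdir -p pics; cat > h.py <<'E'
import numpy as np, cv2
from cell import manip, eyes, finder
def cam(n):
    c=eyes.camera(n); h=c["color"].shape[0]
    f=h/2/np.tan(np.radians(c["vfov"])/2)
    c["K"]=np.array([[f,0,c["cx"]],[0,f,c["cy"]],[0,0,1.]]); c["R"]=cv2.Rodrigues(np.array(c["rvec"],float))[0]
    c["D"]=np.array(c["D"],float); c["t"]=np.array(c["tvec"],float).reshape(3); return c
def cloud(c):
    h,w=c["depth"].shape; v,u=np.mgrid[:h,:w]
    p=cv2.undistortPoints(np.stack([u,v],-1).reshape(-1,1,2).astype(float),c["K"],c["D"]).reshape(h,w,2)
    P=np.dstack([p*c["depth"][...,None],c["depth"]]); W=(P-c["t"])@c["R"]; W[c["depth"]<=0]=np.nan; return W
def onplane(c,uv,z):
    p=cv2.undistortPoints(np.array(uv,float).reshape(-1,1,2),c["K"],c["D"]).reshape(-1,2)
    d=np.c_[p,np.ones(len(p))]@c["R"]; o=-c["R"].T@c["t"]; return o+d*((z-o[2])/d[:,2:])
def proj(c,P): return cv2.projectPoints(np.array(P,float).reshape(-1,1,3),np.array(c["rvec"],float),c["t"],c["K"],c["D"])[0].reshape(-1,2)
E
python3 - <<'E'
from h import *
for n in("side","top"):
    c=cam(n); cv2.imwrite(f"pics/{n}0.png",c["color"]); W=cloud(c); np.save(f"/tmp/{n}.npy",W)
    print(n,"pos",(-c["R"].T@c["t"]).round(),"fov",c["vfov"])
    for t in("hung_0","bench_0","rack","mat","timer","key_grip"):
        for r in finder.find_in(n,t)[:6]:
            u,v=map(int,r["uv"]); print(t,round(r["p"],2),u,v,W[v,u].round())
print(manip.read_state())
E
```

```text
pics
side pos [   36. -1058.   974.] fov 48.335551303974064
bench_0 0.79 356 278 [ 462. -256.   33.]
bench_0 0.76 376 320 [ 442. -429.   55.]
bench_0 0.69 286 151 [448. 408.  89.]
rack 0.75 346 233 [525. -34.   6.]
mat 0.16 342 237 [503. -51.   9.]
timer 0.76 287 156 [454. 414.  62.]
timer 0.7 376 319 [ 441. -428.   59.]
timer 0.26 353 278 [ 454. -252.   32.]
key_grip 0.61 288 148 [456. 405. 103.]
key_grip 0.41 355 275 [ 457. -258.   49.]
top pos [-213.  153. 1673.] fov 45.660758371239986
hung_0 0.89 285 209 [443. 107. 150.]
hung_0 0.89 312 204 [462.   6.  98.]
bench_0 0.61 420 188 [ 447. -407.   61.]
rack 0.86 298 207 [500.  52.  10.]
mat 0.94 245 237 [430. 270.   5.]
timer 0.71 202 237 [444. 415.  62.]
{'clock': 0.7, 'joints': array([-1.21161642e+00,  2.99897227e-01,  1.52103716e+00, -4.48929443e-05,
        1.32069037e+00, -6.65783414e-02]), 'qd': array([ 9.44775210e-05,  1.71659460e-05,  1.82224516e-04, -2.97401378e-04,
       -2.10648628e-04, -1.07209352e-03]), 'effort': array([-2.91984607e-04, -5.31585181e+01, -3.52882183e+01,  7.08585838e-02,
        2.12511420e-02, -2.46819098e-06]), 'eef_pos': array([ 227.15049694, -500.87971781,  302.6313671 ]), 'eef_rot': array([-3.14155772e+00,  4.12632029e-05,  4.25769363e-01]), 'wrist_force': array([ 0.28517992, -0.5099911 , -0.78158211]), 'moment': array([-0.02329942,  0.05683005,  0.02554569]), 'finger_gap': 93.96861739747695}
```

```bash
python3 - <<'E'
import cv2,numpy as np
t=cv2.imread("pics/top0.png")[130:300,150:500]; s=cv2.imread("pics/side0.png")[90:390,180:480]
cv2.imwrite("pics/a.png",cv2.resize(t,None,fx=2.28,fy=2.28,interpolation=cv2.INTER_CUBIC)); cv2.imwrite("pics/b.png",cv2.resize(s,None,fx=2,fy=2,interpolation=cv2.INTER_CUBIC))
E
```

```text
(no output)
```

View pics/a.png

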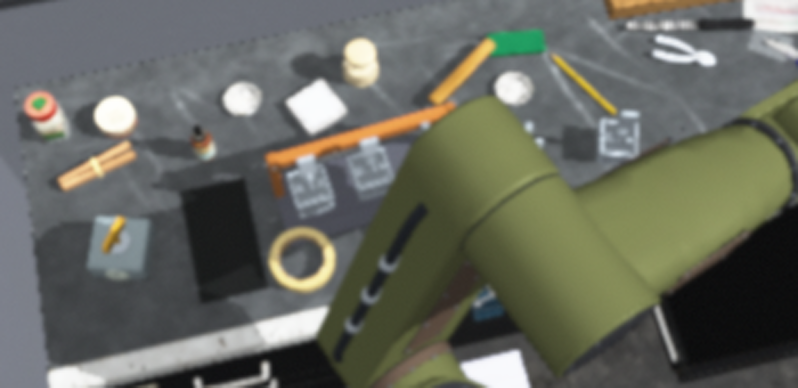

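View pics/b.png

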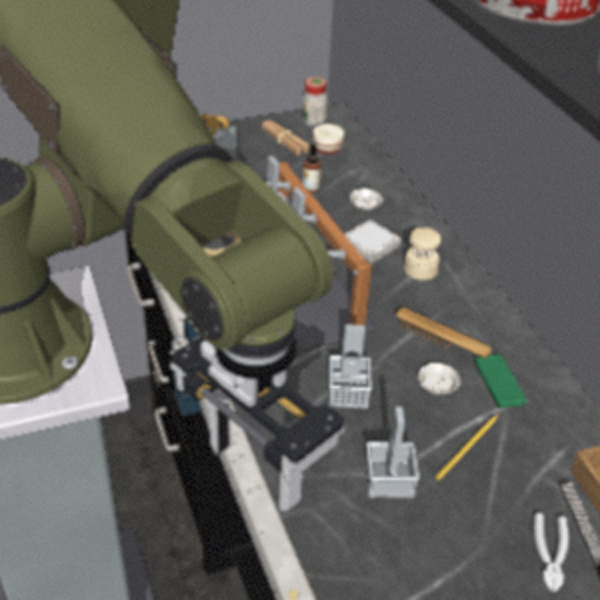

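The top view shows two baskets on the rack, at about (285,209) and (312,204), the mat at (245,237) and the timer at (202,237). The side view shows two bench baskets, at about (355,280) and (376,320), and an empty near peg. The arm may be hiding a third bench basket.

```bash
cat >> h.py <<'E'
from scipy.optimize import least_squares
def rsd(q,h):
    d=np.abs(q)-h; return np.linalg.norm(np.maximum(d,0),axis=1)+np.minimum(d.max(1),0)
def fitbasket(P,x,y,z0,yaw0=None):
    "P Nx3 cloud; strap (upper part) + box outline fit; returns x,y,yaw,n,rms"
    P=P[np.isfinite(P).all(1)]; P=P[np.hypot(P[:,0]-x,P[:,1]-y)<45]
    st=P[(P[:,2]>z0+50)&(P[:,2]<z0+128)]; bx=P[(P[:,2]>z0+8)&(P[:,2]<z0+36)]
    def res(p):
        c,s=np.cos(p[2]),np.sin(p[2]); R=np.array([[c,-s],[s,c]])
        f=lambda Q,h:rsd((Q[:,:2]-p[:2])@R,h)
        return np.r_[1.5*f(st,np.array([4,13.])),.5*f(bx,np.array([30,28.]))]
    best=None
    for a in ([yaw0] if yaw0 is not None else np.arange(0,np.pi,np.pi/8)):
        r=least_squares(res,[x,y,a],loss="soft_l1",f_scale=2.)
        if best is None or r.cost<best.cost: best=r
    return best.x.round(3),len(st),len(bx),round(np.sqrt(np.mean(np.minimum(np.abs(best.fun),10)**2)),2)
E
python3 - <<'E'
from h import *
s=np.load("/tmp/side.npy");t=np.load("/tmp/top.npy")
si=cv2.imread("pics/side0.png");ti=cv2.imread("pics/top0.png")
# rail
for n,W,im in(("side",s,si),("top",t,ti)):
    hsv=cv2.cvtColor(im,cv2.COLOR_BGR2HSV)
    m=(hsv[...,0]>4)&(hsv[...,0]<18)&(hsv[...,1]>130)
    P=W[m]; P=P[np.isfinite(P).all(1)]; P=P[(P[:,2]>133)&(P[:,2]<145)&(P[:,0]>300)]
    vx,vy,x0,y0=cv2.fitLine(P[:,:2].astype(np.float32),cv2.DIST_HUBER,0,.01,.01).ravel()
    u=(P[:,:2]-[x0,y0])@[vx,vy]; w=(P[:,:2]-[x0,y0])@[-vy,vx]
    print(n,"rail",len(P),(vx,vy),(x0,y0),np.percentile(u,[0,1,99,100]).round(),np.percentile(w,[2,98]),"z",np.median(P[:,2]))
    m=(im.max(2)<40); P=W[m];P=P[np.isfinite(P).all(1)]
    P=P[(abs(P[:,2]-3)<8)&(P[:,0]>320)&(P[:,1]>180)&(P[:,1]<350)]
    if len(P)>50: print("mat",len(P),cv2.minAreaRect(P[:,:2].astype(np.float32)),P.mean(0))
# high pts
A=np.vstack([s.reshape(-1,3),t.reshape(-1,3)])
for P,nm in((s.reshape(-1,3),"s"),(t.reshape(-1,3),"t"),(A,"a")):
    for (x,y,z) in((455,100,56),(480,6,56),(462,-256,0),(442,-415,0)):
        try: print(nm,(x,y),fitbasket(P,x,y,z))
        except Exception as e: print(nm,x,y,e)
# timer & key
for W,nm in((s,"s"),(t,"t")):
    P=W.reshape(-1,3);P=P[np.isfinite(P).all(1)];P=P[np.hypot(P[:,0]-450,P[:,1]-412)<70]
    T=P[(P[:,2]>48)&(P[:,2]<58)];K=P[(P[:,2]>80)&(P[:,2]<108)]
    if len(T)>10:print(nm,"timer",len(T),cv2.minAreaRect(T[:,:2].astype(np.float32)))
    if len(K)>5:print(nm,"key",len(K),K.mean(0),cv2.minAreaRect(K[:,:2].astype(np.float32)))
E
```

```text
side rail 270 (np.float32(0.058624923), np.float32(-0.9982801)) (np.float32(509.05984), np.float32(-23.287064)) [-175. -170.  126.  131.] [-8.68489541  9.01386201] z 137.80528206286544
top rail 353 (np.float32(0.08278881), np.float32(-0.99656713)) (np.float32(508.08487), np.float32(11.932396)) [-149. -147.  150.  154.] [-10.35803738  10.31717613] z 137.93361356069235
mat 1211 ((438.8631896972656, 260.06549072265625), (197.62705993652344, 104.3536148071289), 0.6788794994354248) [440.37613346 260.38759084   2.79171416]
s (455, 100) (array([474.24 , 100.359,   1.786]), 122, 0, np.float64(7.18))
s (480, 6) (array([486.451,   0.77 ,   1.735]), 194, 0, np.float64(8.95))
s (462, -256) (array([ 457.676, -252.14 ,    1.175]), 173, 282, np.float64(3.71))
s (442, -415) (array([ 4.48434e+02, -4.18103e+02, -3.28000e-01]), 118, 302, np.float64(2.35))
t (455, 100) (array([468.297, 103.964,   1.157]), 124, 141, np.float64(6.56))
t (480, 6) (array([484.647,   8.482,   1.683]), 211, 93, np.float64(8.18))
t (462, -256) (array([ 456.116, -259.039,    1.785]), 4, 1, np.float64(1.55))
t (442, -415) (array
[... 197 characters left out ...]
p.float64(8.6))
a (462, -256) (array([ 457.648, -252.141,    1.175]), 177, 283, np.float64(3.7))
a (442, -415) (array([ 447.553, -417.481,    2.802]), 196, 435, np.float64(3.16))
s timer 88 ((467.3616943359375, 404.1374816894531), (83.64164733886719, 52.69172286987305), 76.15019226074219)
s key 75 [452.65154741 410.27060665  93.44702772] ((453.22265625, 413.6844177246094), (19.681175231933594, 55.08456802368164), 57.6517219543457)
t timer 378 ((448.24627685546875, 416.9179992675781), (89.83688354492188, 90.67911529541016), 73.08695983886719)
t key 71 [448.75270395 416.81131778  96.21039804] ((449.5469055175781, 417.8848876953125), (11.351354598999023, 58.647682189941406), 55.200965881347656)
```

```bash
python3 - <<'E'
from h import *
s=np.load("/tmp/side.npy").reshape(-1,3);t=np.load("/tmp/top.npy").reshape(-1,3)
for nm,P in(("s",s),("t",t),("a",np.vstack([s,t]))):
    P=P[np.isfinite(P).all(1)]
    for x,y in((460,106.7),(468.3,7.1)):
        Q=P[(np.hypot(P[:,0]-x,P[:,1]-y)<50)&(P[:,2]>152)&(P[:,2]<186)]
        T=P[(np.hypot(P[:,0]-x,P[:,1]-y)<50)&(P[:,2]>152)]
        q=np.c_[(Q[:,:2]-[x,y])@[.9966,.083],(Q[:,:2]-[x,y])@[-.083,.9966]]
        def res(p):
            c,s_=np.cos(p[2]),np.sin(p[2]);return rsd((q-p[:2])@np.array([[c,-s_],[s_,c]]),np.array([4,13.]))
        r=least_squares(res,[q[:,0].mean(),0,0],loss="soft_l1",f_scale=2)
        print(nm,(x,y),len(Q),"rack-frame fit rel peg",r.x.round(2),"pct x",np.percentile(q[:,0],[5,50,95]).round(),"y",np.percentile(q[:,1],[5,50,95]).round(),"topz",np.percentile(T[:,2],[50,98]).round())
E
```

```text
s (460, 106.7) 53 rack-frame fit rel peg [ 2.76 -3.56 -0.01] pct x [-3.  0.  6.] y [-18. -11.   6.] topz [172. 187.]
s (468.3, 7.1) 61 rack-frame fit rel peg [ 0.81 -4.42 -0.01] pct x [-5. -2.  5.] y [-18. -11.   8.] topz [172. 188.]
t (460, 106.7) 50 rack-frame fit rel peg [ 2.57 -3.17  0.35] pct x [-4.  1.  9.] y [-12.  -2.  11.] topz [176. 191.]
t (468.3, 7.1) 48 rack-frame fit rel peg [ 2.45 -1.45  0.01] pct x [-4.  0.  8.] y [-12.   0.  11.] topz [175. 188.]
a (460, 106.7) 103 rack-frame fit rel peg [ 3.12 -2.84 -0.02] pct x [-3.  1.  7.] y [-17.  -5.   9.] topz [174. 190.]
a (468.3, 7.1) 109 rack-frame fit rel peg [ 1.53 -3.5  -0.03] pct x [-5. -1.  6.] y [-18.  -4.  10.] topz [173. 188.]
```

Call:
drive_tool(rows=[{"offset": [0,0,0],"spin": 6.5,"jaw": 70},{"offset": [0,0,0],"spin": 6.5,"jaw": 70},{"offset": [0,0,0],"spin": 6.6,"jaw": 70},{"offset": [20.4,-41.7,0],"spin": 0,"jaw": 70},{"offset": [20.4,-41.7,0],"spin": 0,"jaw": 70},{"offset": [20.4,-41.7,0],"spin": 0,"jaw": 70},{"offset": [20.4,-41.7,0],"spin": 0,"jaw": 70},{"offset": [20.4,-41.7,0],"spin": 0,"jaw": 70},{"offset": [20.4,-41.7,0],"spin": 0,"jaw": 70},{"offset": [20.4,-41.7,0],"spin": 0,"jaw": 70},{"offset": [20.4,-41.7,0],"spin": 0,"jaw": 70},{"offset": [20.4,-41.7,0],"spin": 0,"jaw": 70},{"offset": [20.4,-41.7,0],"spin": 0,"jaw": 70},{"offset": [20.4,-41.7,0],"spin": 0,"jaw": 70},{"offset": [20.4,-41.7,0],"spin": 0,"jaw": 70},{"offset": [20.4,-41.7,0],"spin": 0,"jaw": 70},{"offset": [20.4,-41.7,0],"spin": 0,"jaw": 70},{"offset": [0,0,0],"spin": 0,"jaw": 70}])

```text
clock: 2.5
eef_pos: [463.7, 108.6, 302.4]
eef_rot: [-3.141, 0.0, 0.088]
wrist_force: [-0.5, -0.5, -0.0]
finger_gap: 70.0
```

```bash
python3 - <<'E'
from h import *
im=[]
for n in("side","top"):
    c=cam(n); W=cloud(c); np.save(f"/tmp/{n}1.npy",W); im.append(c["color"])
    cv2.imwrite(f"pics/{n}1.png",c["color"])
    for t in("hung_0","bench_0"):
        for r in finder.find_in(n,t)[:6]:
            u,v=map(int,r["uv"]); print(n,t,round(r["p"],2),u,v,W[v,u].round())
cv2.imwrite("pics/c.png",np.vstack([cv2.resize(im[0][100:350,200:480],(670,598))[:300*1+298],])) 
cv2.imwrite("pics/d.png",cv2.resize(im[1][110:300,170:520],(800,434)))
print(manip.read_state()["eef_pos"],manip.read_state()["joints"])
E
```

```text
side hung_0 0.75 329 209 [468. -12. 105.]
side hung_0 0.63 316 194 [461.  91.  96.]
side bench_0 0.88 354 277 [ 454. -258.   42.]
side bench_0 0.59 375 322 [ 440. -428.   47.]
top hung_0 0.34 339 203 [ 480. -104.    9.]
top bench_0 0.77 420 191 [ 444. -411.   39.]
top bench_0 0.73 379 200 [ 445. -249.   39.]
[462.79214265 103.7424181  302.8261982 ] [ 1.43298748e-01  1.30175005e-01  1.72677390e+00 -7.03984748e-05
  1.28440815e+00  1.63196491e+00]
```

View pics/c.png

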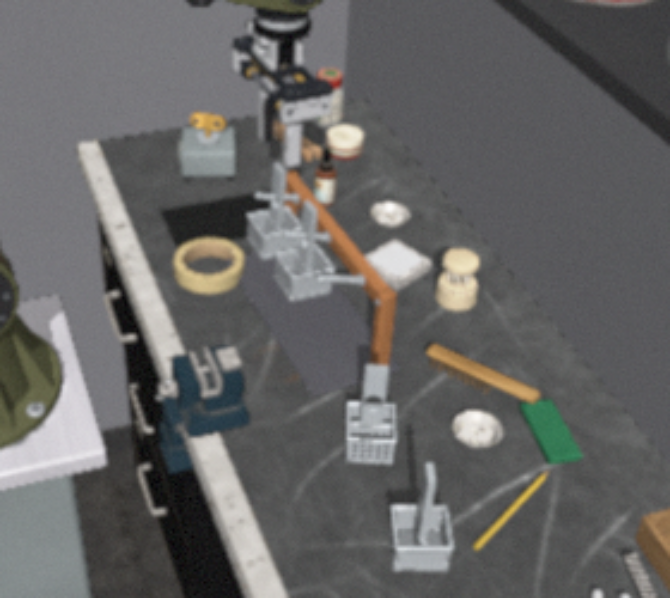

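View pics/d.png

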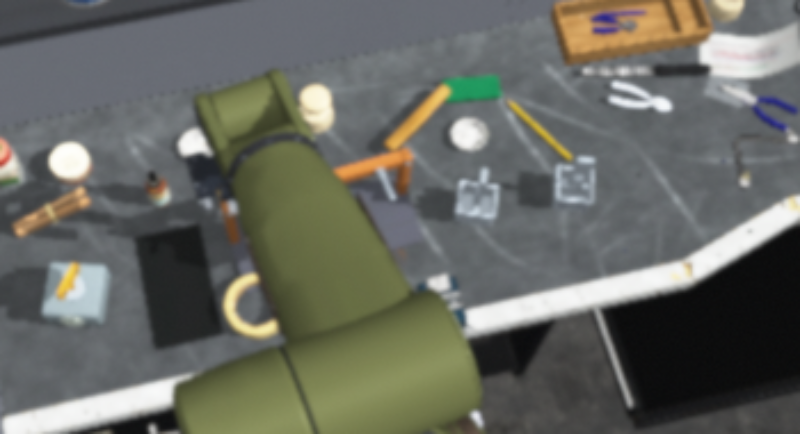

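Two baskets hang on pegs 0 and 1, and two stand on the bench at about (354,277) and (375,322) in the side view. Peg 2 is empty and nothing else is on the mat. I'll go down on hung_0 and grip the strap across its width.

Call:
drive_tool(rows=[{"offset": [0,0,20],"spin": 0,"jaw": 70},{"offset": [0,0,20],"spin": 0,"jaw": 70},{"offset": [0,0,20],"spin": 0,"jaw": 70},{"offset": [0,0,0],"spin": 0,"jaw": 45},{"offset": [0,0,0],"spin": 0,"jaw": 20},{"offset": [0,0,0],"spin": 0,"jaw": 20},{"offset": [0,0,0],"spin": 0,"jaw": 20},{"offset": [0,0,0],"spin": 0,"jaw": 20},{"offset": [0,0,0],"spin": 0,"jaw": 20}], force=30)

```text
clock: 3.7
eef_pos: [463.0, 104.7, 243.0]
eef_rot: [-3.142, -0.001, 0.084]
wrist_force: [-0.6, 3.0, 1.1]
finger_gap: 25.8
```

Call:
drive_tool(rows=[{"offset": [0,0,-3.5],"spin": 0,"jaw": 20},{"offset": [0,0,-3.5],"spin": 0,"jaw": 20},{"offset": [0,0,0],"spin": 0,"jaw": 20},{"offset": [-10,0,-3.25],"spin": 0,"jaw": 20},{"offset": [-12,0,-3.9],"spin": 0,"jaw": 20},{"offset": [-12,0,-3.9],"spin": 0,"jaw": 20},{"offset": [-12,0,-3.9],"spin": 0,"jaw": 20},{"offset": [-12,0,-3.9],"spin": 0,"jaw": 20},{"offset": [-12,0,-6],"spin": 0,"jaw": 20},{"offset": [-5,0,-10],"spin": 0,"jaw": 20},{"offset": [0,0,0],"spin": 0,"jaw": 20}])

```text
clock: 4.8
eef_pos: [388.0, 98.5, 286.0]
eef_rot: [-3.141, -0.002, 0.084]
wrist_force: [0.2, 0.5, -1.1]
finger_gap: 25.6
```

```bash
python3 - <<'E'
from h import *
c=cam("side");s=manip.read_state();print(s["eef_pos"],s["wrist_force"],s["finger_gap"])
cv2.imwrite("pics/e.png",cv2.resize(c["color"][120:260,240:400],(640,560)))
E
```

```text
[388.31789448  98.50719822 285.26366892] [ 1.32846318 -0.35786034 -2.1783513 ] 25.809875623652598
```

View pics/e.png

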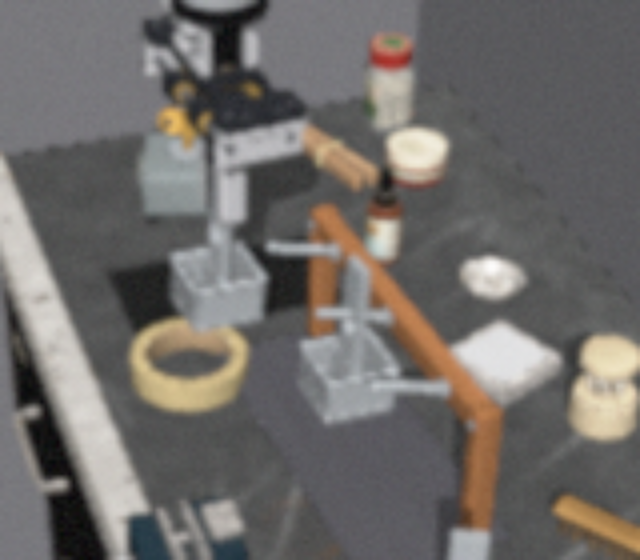

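Call:
drive_tool(rows=[{"offset": [3.4,-40.2,0],"spin": 0,"jaw": 20},{"offset": [3.4,-40.2,0],"spin": 0,"jaw": 20},{"offset": [3.4,-40.2,0],"spin": 0,"jaw": 20},{"offset": [3.4,-40.2,0],"spin": 0,"jaw": 20},{"offset": [25,2,0],"spin": 0,"jaw": 20},{"offset": [25,2,0],"spin": 0,"jaw": 20},{"offset": [25,2,0],"spin": 0,"jaw": 20},{"offset": [24,2.4,0],"spin": 0,"jaw": 20},{"offset": [0,0,0],"spin": 0,"jaw": 20},{"offset": [0,0,20],"spin": 0,"jaw": 20},{"offset": [0,0,20],"spin": 0,"jaw": 20},{"offset": [0,0,20],"spin": 0,"jaw": 20},{"offset": [0,0,20],"spin": 0,"jaw": 20},{"offset": [0,0,8],"spin": 0,"jaw": 20},{"offset": [0,0,3],"spin": 0,"jaw": 20},{"offset": [0,0,2],"spin": 0,"jaw": 20},{"offset": [0,0,1],"spin": 0,"jaw": 20},{"offset": [0,0,0],"spin": 0,"jaw": 20},{"offset": [0,0,0],"spin": 0,"jaw": 20}])

```text
clock: 6.75
eef_pos: [488.0, 259.9, 191.9]
eef_rot: [-3.141, -0.002, 0.084]
wrist_force: [-1.8, -1.6, 7.3]
finger_gap: 25.8
```

Call:
drive_tool(rows=[{"offset": [0,0,0],"spin": 0,"jaw": 45},{"offset": [0,0,0],"spin": 0,"jaw": 60},{"offset": [0,0,0],"spin": 0,"jaw": 60},{"offset": [0,0,0],"spin": 0,"jaw": 60},{"offset": [0,0,-25],"spin": 0,"jaw": 60},{"offset": [0,0,-40],"spin": 0,"jaw": 60},{"offset": [0,0,-46],"spin": 0,"jaw": 60},{"offset": [-6.6,42.3,0],"spin": 0,"jaw": 60},{"offset": [-6.6,42.3,0],"spin": 0,"jaw": 60},{"offset": [-6.6,42.3,0],"spin": 0,"jaw": 60},{"offset": [-6.6,42.3,0],"spin": 0,"jaw": 60},{"offset": [-6.6,42.3,0],"spin": 0,"jaw": 60},{"offset": [-6.6,42.3,0],"spin": 0,"jaw": 60},{"offset": [0,0,0],"spin": 0,"jaw": 60},{"offset": [0,0,0],"spin": 0,"jaw": 60}])

```text
clock: 8.25
eef_pos: [469.4, 3.1, 301.6]
eef_rot: [-3.141, -0.0, 0.082]
wrist_force: [-0.2, 0.7, -0.9]
finger_gap: 60.0
```

```bash
python3 - <<'E'
from h import *
c=cam("side");W=cloud(c);s=manip.read_state();print(s["eef_pos"],s["eef_rot"],s["wrist_force"],s["finger_gap"])
P=W.reshape(-1,3);P=P[np.isfinite(P).all(1)]
print(fitbasket(P,488,260,3,.084))
x,y=468.3,7.1
Q=P[(np.hypot(P[:,0]-x,P[:,1]-y)<50)&(P[:,2]>152)&(P[:,2]<186)]
print("hung1 strap",len(Q),np.percentile(Q[:,0],[5,50,95]),np.percentile(Q[:,1],[5,50,95]))
cv2.imwrite("pics/f.png",cv2.resize(c["color"][100:260,240:420],(630,560)))
E
```

```text
[469.50394535   3.87973653 301.536671  ] [-3.14138761e+00 -1.44679475e-04  8.33416882e-02] [-0.95565612 -0.10299092  0.92541598] 60.0114074850761
(array([4.82243e+02, 2.58748e+02, 1.08000e-01]), 90, 165, np.float64(2.76))
hung1 strap 60 [464.19420366 468.04848757 474.37521995] [-10.88197356  -3.26247507  14.0928623 ]
```

View pics/f.png

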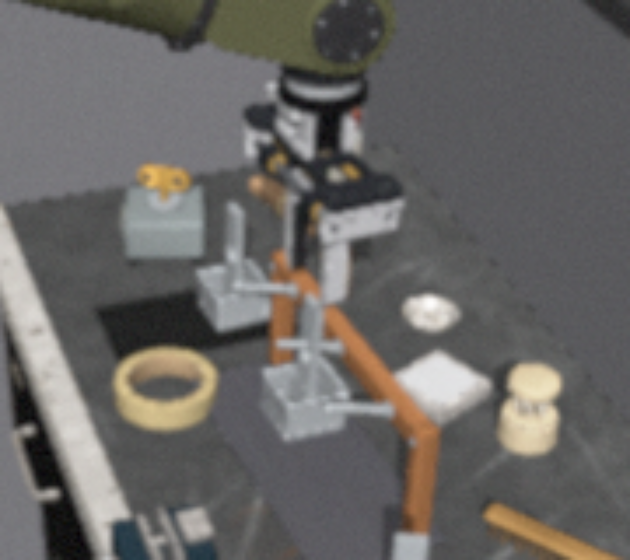

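hung_0 stands upright on the mat, and the jaws are above hung_1.

Call:
drive_tool(rows=[{"offset": [0,0,20],"spin": 0,"jaw": 60},{"offset": [0,0,20],"spin": 0,"jaw": 60},{"offset": [0,0,19],"spin": 0,"jaw": 60},{"offset": [0,0,0],"spin": 0,"jaw": 45},{"offset": [0,0,0],"spin": 0,"jaw": 20},{"offset": [0,0,0],"spin": 0,"jaw": 20},{"offset": [0,0,0],"spin": 0,"jaw": 20},{"offset": [0,0,0],"spin": 0,"jaw": 20},{"offset": [0,0,0],"spin": 0,"jaw": 20}])

```text
clock: 9.2
eef_pos: [469.6, 3.6, 243.0]
eef_rot: [3.141, -0.001, 0.084]
wrist_force: [0.0, 0.9, 2.5]
finger_gap: 25.8
```

Call:
drive_tool(rows=[{"offset": [0,0,-3.5],"spin": 0,"jaw": 20},{"offset": [0,0,-3.5],"spin": 0,"jaw": 20},{"offset": [0,0,0],"spin": 0,"jaw": 20},{"offset": [-10,0,-3.25],"spin": 0,"jaw": 20},{"offset": [-12,0,-3.9],"spin": 0,"jaw": 20},{"offset": [-12,0,-3.9],"spin": 0,"jaw": 20},{"offset": [-12,0,-3.9],"spin": 0,"jaw": 20},{"offset": [-12,0,-3.9],"spin": 0,"jaw": 20},{"offset": [-12,0,-6],"spin": 0,"jaw": 20},{"offset": [-15,0,-10],"spin": 0,"jaw": 20},{"offset": [0,0,0],"spin": 0,"jaw": 20},{"offset": [4.5,-43.7,0],"spin": 0,"jaw": 20},{"offset": [4.5,-43.7,0],"spin": 0,"jaw": 20},{"offset": [4.5,-43.7,0],"spin": 0,"jaw": 20},{"offset": [4.5,-43.7,0],"spin": 0,"jaw": 20},{"offset": [4.5,-43.7,0],"spin": 0,"jaw": 20},{"offset": [4.5,-43.7,0],"spin": 0,"jaw": 20},{"offset": [0,0,0],"spin": 0,"jaw": 20},{"offset": [0,0,0],"spin": 0,"jaw": 20}])

```text
clock: 11.1
eef_pos: [389.4, 260.5, 283.6]
eef_rot: [3.141, 0.001, 0.086]
wrist_force: [0.4, -0.6, -1.1]
finger_gap: 25.8
```

Call:
drive_tool(rows=[{"offset": [0,0,25],"spin": 0,"jaw": 20},{"offset": [0,0,25],"spin": 0,"jaw": 20},{"offset": [0,0,25],"spin": 0,"jaw": 20},{"offset": [0,0,11],"spin": 0,"jaw": 20},{"offset": [0,0,3],"spin": 0,"jaw": 20},{"offset": [0,0,2],"spin": 0,"jaw": 20},{"offset": [0,0,1],"spin": 0,"jaw": 20},{"offset": [0,0,0],"spin": 0,"jaw": 20},{"offset": [0,0,0],"spin": 0,"jaw": 45},{"offset": [0,0,0],"spin": 0,"jaw": 60},{"offset": [0,0,0],"spin": 0,"jaw": 60},{"offset": [0,0,0],"spin": 0,"jaw": 60},{"offset": [0,0,-25],"spin": 0,"jaw": 60},{"offset": [0,0,-40],"spin": 0,"jaw": 60},{"offset": [0,0,-45],"spin": 0,"jaw": 60},{"offset": [0,0,0],"spin": 0,"jaw": 60}])

```text
clock: 12.7
eef_pos: [390.7, 260.6, 307.7]
eef_rot: [-3.138, -0.008, 0.084]
wrist_force: [-0.1, -0.8, -1.2]
finger_gap: 60.0
```

```bash
cat > m.py <<'E'
from h import *
def measure(targets):
    s=manip.read_state();print(s["clock"],s["eef_pos"].round(1),s["eef_rot"].round(3),s["wrist_force"].round(1))
    C={n:cam(n) for n in("side","top")}; Ws={n:cloud(C[n]).reshape(-1,3) for n in C}; Ws["both"]=np.vstack(list(Ws.values()))
    for n in C:
        for r in finder.find_in(n,"bench_0")[:4]:
            u,v=map(int,r["uv"]); print(n,"bench",round(r["p"],2),u,v,Ws[n].reshape(400,640,3)[v,u].round())
    for x,y,z in targets:
        for n,P in Ws.items():
            try: print(n,(x,y),fitbasket(P,x,y,z))
            except Exception as e: print(n,x,y,e)
    return C,Ws
E
python3 - <<'E'
from m import *
C,Ws=measure([(458,-252,0),(447,-417,0),(391,260,3),(488,260,3)])
cv2.imwrite("pics/g.png",np.hstack([cv2.resize(C["side"]["color"][240:350,310:420],(400,400)),cv2.resize(C["top"]["color"][160:230,350:450],(400,280)).copy() if 0 else cv2.resize(C["side"]["color"][140:240,240:340],(400,400))]))
E
```

```text
12.7 [390.7 260.6 307.7] [-3.138 -0.008  0.084] [-0.1 -0.8 -1.2]
side bench 0.72 374 319 [ 448. -409.   34.]
side bench 0.61 356 276 [ 461. -257.   43.]
top bench 0.79 420 188 [ 447. -407.   62.]
top bench 0.77 379 200 [ 446. -250.   35.]
top bench 0.56 320 204 [494. -32.   8.]
side (458, -252) (array([ 457.212, -252.126,    1.161]), 169, 276, np.float64(3.85))
top (458, -252) (array([ 457.367, -252.313,    1.191]), 34, 109, np.float64(2.6))
both (458, -252) (array([ 457.312, -252.195,    1.171]), 203, 385, np.float64(3.59))
side (447, -417) (array([ 4.48188e+02, -4.18079e+02, -3.24000e-01]), 118, 310, np.float64(2.35))
top (447, -417) (array([ 4.47074e+02, -4.15247e+02, -3.10000e-01]), 79, 135, np.float64(3.89))
both (447, -417) (array([ 447.473, -417.55 ,    2.838]), 197, 445, np.float64(3.04))
side (391, 260) (array([384.426, 258.175,   3.23 ]), 80, 183, np.float64(2.56))
top (391, 260) (array([3.85689e+02, 2.58248e+02, 1.51000e-01]), 17, 68, np.float64(3.9))
both (391, 260) (array([3.84542e+02, 2.58162e+02, 8.40000e-02]), 97, 251, np.float64(2.95))
side (488, 260) (array([4.82974e+02, 2.59070e+02, 1.31000e-01]), 89, 164, np.float64(2.79))
top (488, 260) (array([488., 260.,   0.]), 0, 0, np.float64(nan))
both (488, 260) (array([4.82974e+02, 2.59070e+02, 1.31000e-01]), 89, 164, np.float64(2.79))
  return _methods._mean(a, axis=axis, dtype=dtype,
  ret = ret.dtype.type(ret / rcount)
```

View pics/g.png

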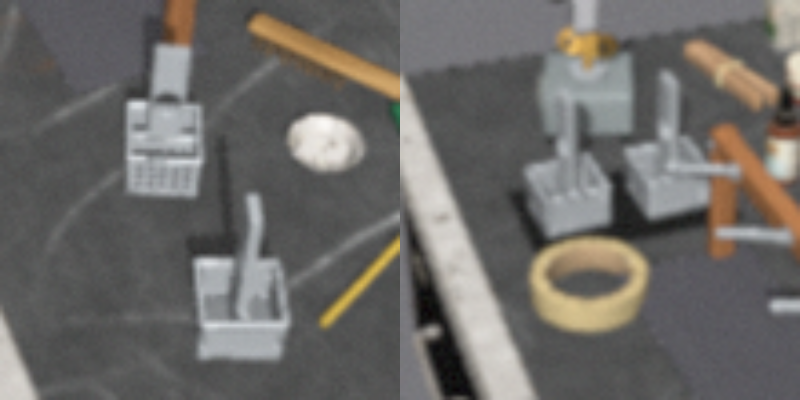

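Both drained baskets stand upright on the mat, about 98 mm apart. Next I'll refine the strap positions with a strap-only fit.

```bash
cat >> m.py <<'E'
def strap(P,x,y,z0,yaw,lo=85,hi=127):
    P=P[np.isfinite(P).all(1)];Q=P[(np.hypot(P[:,0]-x,P[:,1]-y)<28)&(P[:,2]>z0+lo)&(P[:,2]<z0+hi)][:,:2]
    def res(p):
        c,s=np.cos(p[2]),np.sin(p[2]);return np.r_[rsd((Q-p[:2])@np.array([[c,-s],[s,c]]),np.array([4,13.])),(p[2]-yaw)*20]
    r=least_squares(res,[x,y,yaw],loss="soft_l1",f_scale=1.5)
    return r.x.round(3),len(Q),np.sqrt(np.mean(np.minimum(abs(r.fun),8)**2)).round(2),Q.mean(0).round(1)
E
python3 - <<'E'
from m import *
C={n:cam(n) for n in("side","top")}; Ws={n:cloud(C[n]).reshape(-1,3) for n in C}; Ws["both"]=np.vstack(list(Ws.values()))
for x,y,z,a in((457.3,-252.2,0,1.17),(447.5,-417.6,0,-.31),(385,258,3,.084),(483,259,3,.084)):
    for n in Ws:
        try:print(n,(x,y),*strap(Ws[n],x,y,z,a))
        except Exception as e:print(n,x,y,e)
E
```

```text
side (457.3, -252.2) [ 458.588 -252.117    1.162] 105 1.82 [ 456.5 -255.1]
top (457.3, -252.2) [ 457.612 -251.667    1.156] 18 1.0 [ 451.6 -248.9]
both (457.3, -252.2) [ 458.246 -251.994    1.162] 123 1.74 [ 455.8 -254.1]
side (447.5, -417.6) [ 4.48428e+02 -4.17485e+02 -3.21000e-01] 66 1.13 [ 445.2 -422.7]
top (447.5, -417.6) [ 4.44898e+02 -4.15662e+02 -3.72000e-01] 42 1.68 [ 444.6 -413.3]
both (447.5, -417.6) [ 4.47494e+02 -4.17143e+02 -2.65000e-01] 108 1.83 [ 445. -419.]
side (385, 258) [3.84117e+02 2.56919e+02 3.70000e-02] 40 1.25 [382.5 252.1]
top (385, 258) [3.85657e+02 2.61036e+02 8.00000e-02] 7 1.15 [381.2 271.5]
both (385, 258) [3.84045e+02 2.57457e+02 4.60000e-02] 47 1.48 [382.3 255. ]
side (483, 259) [4.82093e+02 2.58647e+02 8.60000e-02] 46 1.95 [480.2 255.7]
top (483, 259) [4.83e+02 2.59e+02 8.40e-02] 0 0.0 [nan nan]
both (483, 259) [4.82093e+02 2.58647e+02 8.60000e-02] 46 1.95 [480.2 255.7]m.py:18: RuntimeWarning: Mean of empty slice.
  return r.x.round(3),len(Q),np.sqrt(np.mean(np.minimum(abs(r.fun),8)**2)).round(2),Q.mean(0).round(1)
  ret = um.true_divide(
```

Call:
drive_tool(rows=[{"offset": [2.1,42.9,0],"spin": 0,"jaw": 60},{"offset": [2.1,42.9,0],"spin": 0,"jaw": 60},{"offset": [2.1,42.9,0],"spin": 0,"jaw": 60},{"offset": [2.1,42.9,0],"spin": 0,"jaw": 60},{"offset": [2.1,42.9,0],"spin": 0,"jaw": 60},{"offset": [2.1,42.9,0],"spin": 0,"jaw": 60},{"offset": [2.1,42.9,0],"spin": 0,"jaw": 60},{"offset": [2.1,42.9,0],"spin": 0,"jaw": 60},{"offset": [2.1,42.9,0],"spin": 0,"jaw": 60},{"offset": [2.1,42.9,0],"spin": 0,"jaw": 60},{"offset": [2.1,42.9,0],"spin": 0,"jaw": 60},{"offset": [2.1,42.9,0],"spin": 0,"jaw": 60},{"offset": [0,0,0],"spin": -7.7,"jaw": 60},{"offset": [0,0,0],"spin": -7.7,"jaw": 60},{"offset": [0,0,0],"spin": -7.7,"jaw": 60},{"offset": [0,0,0],"spin": -7.7,"jaw": 60},{"offset": [0,0,0],"spin": -7.7,"jaw": 60},{"offset": [0,0,0],"spin": -7.7,"jaw": 60},{"offset": [0,0,0],"spin": -7.7,"jaw": 60},{"offset": [0,0,0],"spin": -7.7,"jaw": 60}])

```text
clock: 15.0
eef_pos: [457.8, -250.9, 301.2]
eef_rot: [-3.14, -0.0, 1.164]
wrist_force: [-0.4, 0.3, 0.2]
finger_gap: 60.1
```

```bash
python3 - <<'E' 2>/dev/null
from m import *
C={n:cam(n) for n in("side","top")}; Ws={n:cloud(C[n]).reshape(-1,3) for n in C}; Ws["both"]=np.vstack(list(Ws.values()))
s=manip.read_state();print(s["clock"],s["eef_pos"].round(1),s["eef_rot"].round(3),s["joints"].round(2))
for x,y,z,a in((457.3,-252.2,0,1.17),(447.5,-417.6,0,-.31)):
    for n in Ws:
        try:print(n,(x,y),*strap(Ws[n],x,y,z,a))
        except Exception as e:print(n,x,y,e)
    print(fitbasket(Ws["side"],x,y,z))
for x,y,z,a in((385,258,3,.084),(483,259,3,.084)): 
  for n in Ws: print(n,*strap(Ws[n],x,y,z,a))
# pegs from both cams: points between z 136 and 155 in front of rail, rack frame
o=np.array([473.3,7.5]);R=np.array([[.9966,.083],[-.083,.9966]])
for n in("side","top"):
    P=Ws[n];P=P[np.isfinite(P).all(1)];q=(P[:,:2]-o)@R.T
    for k,yy in enumerate((100,0,-100)):
        m=(abs(q[:,1]-yy)<15)&(q[:,0]>-42)&(q[:,0]<22)&(P[:,2]>125)&(P[:,2]<160)
        if m.sum()>5: print(n,"peg",k,m.sum(),np.median(q[m],0).round(1),np.percentile(q[m,1],[10,90]).round(1),np.polyfit(q[m,0],P[m,2],1).round(2))
    hs=cv2.cvtColor(C[n]["color"],cv2.COLOR_BGR2HSV).reshape(-1,3); W=Ws[n]; Q=(W[:,:2]-o)@R.T
    m=(hs[:,0]>4)&(hs[:,0]<18)&(hs[:,1]>110)&(W[:,2]>134)&(W[:,2]<144)&(abs(Q[:,0]-35)<30)&(abs(Q[:,1])<165)
    print(n,"rail",m.sum(),np.percentile(Q[m,0],[3,97]).round(1),np.percentile(Q[m,1],[1,99]).round(1),"slope",np.polyfit(Q[m,1],Q[m,0],1).round(3))
E
```

```text
15.1 [ 457.8 -250.9  301.4] [-3.14  -0.     1.161] [-0.57  0.24  1.6  -0.    1.3  -0.16]
side (457.3, -252.2) [ 457.515 -251.836    1.127] 101 1.78 [ 456.8 -255.6]
top (457.3, -252.2) [ 457.3  -252.2     1.17] 0 0.0 [nan nan]
both (457.3, -252.2) [ 457.515 -251.836    1.127] 101 1.78 [ 456.8 -255.6]
(array([ 457.087, -252.057,    1.146]), 174, 283, np.float64(3.84))
side (447.5, -417.6) [ 4.48691e+02 -4.16931e+02 -3.11000e-01] 65 1.01 [ 445.1 -423.3]
top (447.5, -417.6) [ 4.47026e+02 -4.16107e+02 -3.27000e-01] 39 1.81 [ 444.7 -413.5]
both (447.5, -417.6) [ 4.48231e+02 -4.16519e+02 -3.21000e-01] 104 1.54 [ 445.  -419.6]
(array([ 448.416, -418.082,    2.815]), 119, 314, np.float64(2.49))
side [3.84963e+02 2.57538e+02 6.70000e-02] 39 1.56 [382.9 253.5]
top [3.85481e+02 2.62559e+02 6.50000e-02] 33 1.32 [382.2 261.6]
both [3.85197e+02 2.59137e+02 3.30000e-02] 72 1.62 [382.6 257.2]
side [4.81805e+02 2.58228e+02 5.80000e-02] 46 1.53 [479.8 254.8]
top [4.83031e+02 2.60880e+02 1.01000e-01] 37 1.41 [479.7 260.6]
both [4.82534e+02 2.58565e+02 1.05000e-01] 83 1.57 [479.8 257.4]
side peg 0 39 [-9.1 93.8] [90.3 97.1] [ -0.32 138.46]
side peg 1 19 [-22.4  -6.4] [-9.  -3.5] [ -0.36 137.46]
side peg 2 42 [ -16.1 -106.1] [-110.2 -102.1] [ -0.3 137.9]
side rail 168 [24.  42.8] [-160.5  146.6] slope [6.000e-03 3.339e+01]
top peg 1 24 [ 0.7 -0.9] [-4.4  2.6] [ -0.37 140.  ]
top peg 2 32 [  -8.7 -100.1] [-103.2  -96.9] [ -0.31 139.59]
top rail 339 [24.7 44.5] [-152.4  151.6] slope [6.000e-03 3.477e+01]
```

Call:
drive_tool(rows=[{"offset": [1,0,25],"spin": 0,"jaw": 60},{"offset": [0,0,30],"spin": 0,"jaw": 60},{"offset": [0,0,30],"spin": 0,"jaw": 60},{"offset": [0,0,20],"spin": 0,"jaw": 60},{"offset": [0,0,9],"spin": 0,"jaw": 60},{"offset": [0,0,0],"spin": 0,"jaw": 45},{"offset": [0,0,0],"spin": 0,"jaw": 20},{"offset": [0,0,0],"spin": 0,"jaw": 20},{"offset": [0,0,0],"spin": 0,"jaw": 20},{"offset": [0,0,0],"spin": 0,"jaw": 20},{"offset": [0,0,0],"spin": 0,"jaw": 20}])

```text
clock: 16.2
eef_pos: [458.5, -250.1, 188.9]
eef_rot: [3.141, 0.0, 1.159]
wrist_force: [0.0, -0.4, 4.0]
finger_gap: 25.7
```

Call:
drive_tool(rows=[{"offset": [0,0,-10],"spin": 0,"jaw": 20},{"offset": [0,0,-20],"spin": 0,"jaw": 20},{"offset": [0,0,-20],"spin": 7.7,"jaw": 20},{"offset": [0,0,-20],"spin": 7.7,"jaw": 20},{"offset": [0,0,-20],"spin": 7.7,"jaw": 20},{"offset": [0,0,-20],"spin": 7.7,"jaw": 20},{"offset": [0,0,-20],"spin": 7.7,"jaw": 20},{"offset": [0,0,-20],"spin": 7.7,"jaw": 20},{"offset": [0,0,-10],"spin": 7.7,"jaw": 20},{"offset": [0,0,0],"spin": 7.7,"jaw": 20},{"offset": [-4,-42.2,0],"spin": 0,"jaw": 20},{"offset": [-4,-42.2,0],"spin": 0,"jaw": 20},{"offset": [-4,-42.2,0],"spin": 0,"jaw": 20},{"offset": [-4,-42.2,0],"spin": 0,"jaw": 20},{"offset": [-4,-42.2,0],"spin": 0,"jaw": 20},{"offset": [-4,-42.2,0],"spin": 0,"jaw": 20},{"offset": [0,0,0],"spin": 0,"jaw": 20},{"offset": [0,0,0],"spin": 0,"jaw": 20}])

```text
clock: 18.0
eef_pos: [413.0, 0.9, 348.9]
eef_rot: [3.141, -0.001, 0.086]
wrist_force: [0.8, 0.1, -0.5]
finger_gap: 25.6
```

```bash
python3 - <<'E' 2>/dev/null
from m import *
C={n:cam(n) for n in("side","top")}; Ws={n:cloud(C[n]).reshape(-1,3) for n in C}
s=manip.read_state();print(s["eef_pos"].round(1),s["eef_rot"].round(3))
z0=160
for n in Ws:
    print(n,fitbasket(Ws[n],413,0,z0,.084)); print(strap(Ws[n],413,0,z0,.084,46,86))
    P=Ws[n];P=P[np.isfinite(P).all(1)];P=P[(np.hypot(P[:,0]-413,P[:,1])<45)&(P[:,2]>150)]; print(np.percentile(P[:,2],[0,1,3,10]).round(1))
    P=P[P[:,2]<200];print(n,P.min(0).round(),P.max(0).round())
cv2.imwrite("pics/k.png",cv2.resize(C["side"]["color"][100:260,220:400],(630,560)))
E
```

```text
[ 4.133e+02 -3.000e-01  3.486e+02] [ 3.141 -0.     0.083]
side (array([ 4.11305e+02, -2.20200e+00,  1.08000e-01]), 185, 289, np.float64(4.65))
(array([ 4.11697e+02, -6.88000e-01,  7.60000e-02]), 69, np.float64(1.56), array([410.6,  -2.8]))
[156.6 163.1 167.9 182.2]
side [378. -35. 157.] [444.  33. 200.]
top (array([4.13e+02, 0.00e+00, 8.40e-02]), 0, 0, np.float64(nan))
(array([4.13e+02, 0.00e+00, 8.40e-02]), 0, np.float64(0.0), array([nan, nan]))
[445.8 471.7 486.7 525.3]
```

Call:
drive_tool(rows=[{"offset": [0,0,25],"spin": 0,"jaw": 20},{"offset": [0,0,30],"spin": 0,"jaw": 20},{"offset": [0,0,20],"spin": 0,"jaw": 20},{"offset": [0,0,7],"spin": 0,"jaw": 20},{"offset": [0,0,0],"spin": 0,"jaw": 20},{"offset": [0,0,0],"spin": 0,"jaw": 20},{"offset": [8,0,2.6],"spin": 0,"jaw": 20},{"offset": [8,0,2.6],"spin": 0,"jaw": 20},{"offset": [8,0,2.6],"spin": 0,"jaw": 20},{"offset": [0,0,0],"spin": 0,"jaw": 20}])

```text
clock: 19.1
eef_pos: [437.9, 2.4, 258.1]
eef_rot: [-3.141, 0.001, 0.084]
wrist_force: [0.2, -0.3, 0.3]
finger_gap: 19.8
```

```bash
python3 - <<'E' 2>/dev/null
from m import *
c=cam("side");s=manip.read_state();print(s["eef_pos"].round(1),s["wrist_force"].round(1))
im=c["color"][140:240,260:380]
cv2.imwrite("pics/k.png",cv2.resize(im,(720,600),interpolation=cv2.INTER_CUBIC))
E
```

```text
[437.5   2.4 258.2] [0.4 0.5 0.6]
```

View pics/k.png

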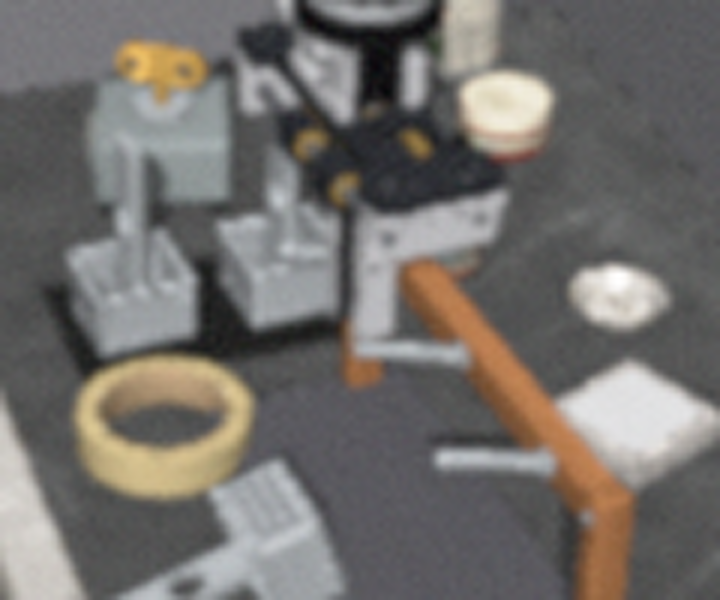

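The basket has dropped. While I was lowering it, its box came down on the peg tip, because the pre-hang point was too close to the rack. I'll raise the gripper and see how the basket lies.

Call:
drive_tool(rows=[{"offset": [0,0,-30],"spin": 0,"jaw": 60},{"offset": [0,0,-20],"spin": 0,"jaw": 60},{"offset": [0,-40,0],"spin": 0,"jaw": 60},{"offset": [0,-45,0],"spin": 0,"jaw": 60},{"offset": [0,-45,0],"spin": 0,"jaw": 60},{"offset": [0,-45,0],"spin": 0,"jaw": 60},{"offset": [0,-45,0],"spin": 0,"jaw": 60},{"offset": [0,-45,0],"spin": 0,"jaw": 60},{"offset": [0,0,0],"spin": 0,"jaw": 60}])

```text
clock: 20.05
eef_pos: [413.9, 270.1, 308.3]
eef_rot: [-3.141, 0.0, 0.088]
wrist_force: [-0.1, -1.1, 0.4]
finger_gap: 59.7
```

```bash
python3 - <<'E' 2>/dev/null
from m import *
C={n:cam(n) for n in("side","top")}; Ws={n:cloud(C[n]) for n in C}
np.save("/tmp/s2.npy",Ws["side"]);np.save("/tmp/t2.npy",Ws["top"])
for n in C:
    cv2.imwrite(f"pics/{n}2.png",C[n]["color"])
    for r in finder.find_in(n,"bench_0")[:5]:
        u,v=map(int,r["uv"]); print(n,round(r["p"],2),u,v,Ws[n][v,u].round())
a=cv2.resize(C["side"]["color"][170:270,260:360],(400,400),interpolation=cv2.INTER_CUBIC);u,v=proj(C["top"],[[390,0,20]])[0].astype(int);print(u,v)
b=cv2.resize(C["top"]["color"][v-35:v+35,u-35:u+35],(400,400),interpolation=cv2.INTER_CUBIC)
cv2.imwrite("pics/l.png",np.hstack([a,b]))
E
```

```text
side 0.83 300 235 [369. -17.  26.]
side 0.77 375 323 [ 443. -424.   37.]
top 0.87 419 188 [ 449. -404.   60.]
top 0.74 320 229 [375.  -3.  62.]
318 229
```

View pics/l.png

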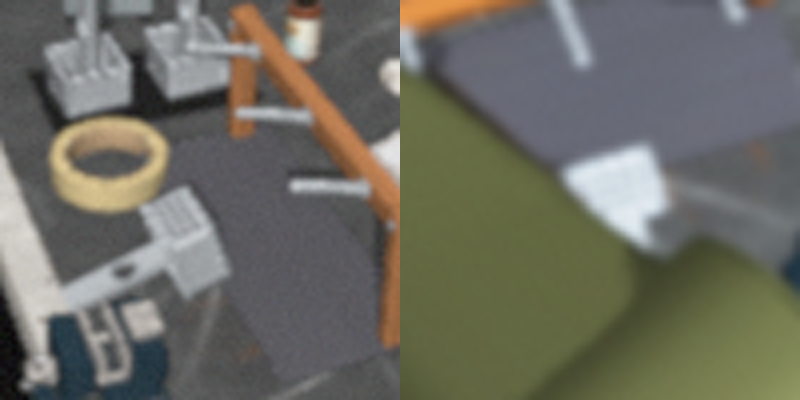

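```bash
python3 - <<'E' 2>/dev/null
import numpy as np,cv2
s=np.load("/tmp/s2.npy");im=cv2.imread("pics/side2.png")
P=s.reshape(-1,3);ok=np.isfinite(P).all(1)
xs=np.arange(230,430,10);ys=np.arange(-170,70,10)
print("rows y desc, cols x",xs)
for y in ys[::-1]:
    r=[]
    for x in xs:
        m=ok&(abs(P[:,0]-x-5)<5)&(abs(P[:,1]-y-5)<5)&(P[:,2]<150); r.append("%4d"%P[m,2].max() if m.any() else "   .")
    print("%5d"%y,"".join(r))
# strap: pixels crop; strap line region
u0,v0=260,170
for a,b in((70,300),(90,287),(110,275),(125,268),(150,255),(175,240),(150,205),(190,195),(205,215),(225,270),(185,292)):
    u,v=u0+a//4,v0+b//4; print((a,b),s[v,u].round(1),im[v,u])
E
```

```text
rows y desc, cols x [230 240 250 260 270 280 290 300 310 320 330 340 350 360 370 380 390 400
 410 420]
   60 -893-903   4   4   3   6   4   2   1   2   3   0   2   2   5   .   .   .   .   9
   50 -893-895   3   4   4   2   1   4   1   1   1   0   3   0   4-693   .   .   .   9
   40 -901-895   0   6   3   3   2   3   3   2   2   2   2   0   2-630-666-714-775   .
   30 -891-896   2   4   4   2   3   0   6   0   5   3   2   4-579-645-701-743-786  10
   20 -889-897   2   4   3   5   2   3   3   2   1-892  -6  56  57  61  65-782-787   8
   10 -900-887   1   3   5   3   3   3   3-893  -1   2  -1  60  65  67  68  66-783   9
    0 -897-887   3   4   6   4   9  11  16  17  16  26  29  59  66  65  69-787   .  12
  -10 -890-895   3   4   3  10  13  16  20  22  25  29  30  60  62  65  69  69-788   9
  -20 -897-902   4   1   4   9  13  17  20  22   2  27  31  57  63  64  67  68-791   9
  -30 -894-894   3   4-888   5  14  18  18  19  24  28  26  60  61  67  68  68  30  12
  -40 -902-893   0   2-901  12   4   3  -2-892-897-898   0  59  60  65  68  66  46  10
  -50    .-895   4   2-894-891   2   2-8
[... 895 characters left out ...]
3   2   3   3   4  10
 -160   83  83  85  85  89  81  87  92  94  91   0   1   1   0   4   1   0   0   8   9
 -170  102  83  85  86  88  85  87  92  87  86   0   4   4   1   2   2   1   1   2   1
(70, 300) [290.3 -20.    7. ] [195 190 187]
(90, 287) [309.2 -12.9  13. ] [195 191 185]
(110, 275) [326.  -14.   22.2] [170 168 163]
(125, 268) [ 3.468e+02  1.130e+01 -2.000e-01] [89 88 89]
(150, 255) [362.1  -6.9  28. ] [196 194 188]
(175, 240) [373.3 -35.1  60.6] [192 187 182]
(150, 205) [369.8  16.9  57.9] [167 166 163]
(190, 195) [402.5  12.4  65.7] [153 151 147]
(205, 215) [430.7  51.8   6.7] [141 135 134]
(225, 270) [420.2 -28.6  13. ] [152 149 146]
(185, 292) [383.4 -35.7   3.1] [147 145 142]
```

```bash
python3 - <<'E' 2>/dev/null
import numpy as np,cv2
s=np.load("/tmp/s2.npy");im=cv2.imread("pics/side2.png").astype(int)
P=s.reshape(-1,3);g=im.reshape(-1,3).mean(1);sat=np.ptp(im.reshape(-1,3),axis=1)
m=np.isfinite(P).all(1)&(P[:,0]>270)&(P[:,0]<362)&(P[:,1]>-60)&(P[:,1]<30)&(P[:,2]>6)&(P[:,2]<45)&(g>140)&(sat<25)
Q=P[m];print(len(Q))
for x in range(275,360,10):
    q=Q[abs(Q[:,0]-x)<5]
    if len(q):print(x,len(q),q[:,1].min().round(),np.median(q[:,1]).round(1),q[:,1].max().round(),np.median(q[:,2]).round(1))
r=cv2.minAreaRect(Q[:,:2].astype(np.float32));print(r,Q[:,0].min())
B=P[np.isfinite(P).all(1)&(P[:,0]>340)&(P[:,0]<415)&(P[:,1]>-70)&(P[:,1]<50)&(P[:,2]>54)&(P[:,2]<75)]
print("boxtop",len(B),cv2.minAreaRect(B[:,:2].astype(np.float32)),np.polyfit(B[:,0],B[:,2],1))
E
```

```text
148
275 1 2.0 1.8 2.0 6.3
285 7 -30.0 -10.2 -1.0 9.4
295 20 -30.0 -15.0 -2.0 9.6
305 25 -29.0 -19.3 -2.0 13.0
315 22 -26.0 -17.2 -2.0 16.0
325 22 -27.0 -14.7 0.0 16.8
335 7 -27.0 -22.0 4.0 18.1
345 16 -24.0 -8.4 6.0 25.4
355 23 -24.0 -15.7 6.0 26.7
((318.2401428222656, -12.019630432128906), (88.97249603271484, 33.15055847167969), 3.45561146736145) 272.83569066134123
boxtop 179 ((383.4400634765625, -7.551383972167969), (42.198333740234375, 60.600738525390625), 6.036586761474609) [  0.19870357 -14.37696173]
```

Call:
drive_tool(rows=[{"offset": [-18.2,39,0],"spin": 0,"jaw": 60},{"offset": [-18.2,39,0],"spin": 0,"jaw": 60},{"offset": [-18.2,39,0],"spin": 0,"jaw": 60},{"offset": [-18.2,39,0],"spin": 0,"jaw": 60},{"offset": [-18.2,39,0],"spin": 0,"jaw": 60},{"offset": [-18.2,39,0],"spin": 0,"jaw": 60},{"offset": [-18.2,39,0],"spin": 0,"jaw": 60},{"offset": [0,0,0],"spin": 0,"jaw": 60},{"offset": [0,0,30],"spin": 0,"jaw": 60},{"offset": [0,0,40],"spin": 0,"jaw": 60},{"offset": [0,0,40],"spin": 0,"jaw": 60},{"offset": [0,0,0],"spin": 0,"jaw": 60},{"offset": [0,0,0],"spin": 0,"jaw": 60}], force=5)

```text
clock: 21.55
eef_pos: [311.0, -16.4, 199.5]
eef_rot: [-3.141, 0.001, 0.083]
wrist_force: [1.1, 0.4, -0.1]
finger_gap: 60.0
```

Call:
drive_tool(rows=[{"offset": [0,-2,30],"spin": 0,"jaw": 60},{"offset": [0,0,30],"spin": 0,"jaw": 60},{"offset": [0,0,20],"spin": 0,"jaw": 60},{"offset": [0,0,13],"spin": 0,"jaw": 60},{"offset": [0,0,5],"spin": 0,"jaw": 60},{"offset": [0,0,0],"spin": 0,"jaw": 45},{"offset": [0,0,0],"spin": 0,"jaw": 20},{"offset": [0,0,0],"spin": 0,"jaw": 20},{"offset": [0,0,0],"spin": 0,"jaw": 20},{"offset": [0,0,0],"spin": 0,"jaw": 20},{"offset": [0,0,0],"spin": 0,"jaw": 20},{"offset": [0,0,0],"spin": 0,"jaw": 20}], force=5)

```text
clock: 22.75
eef_pos: [310.9, -14.3, 100.8]
eef_rot: [3.141, -0.001, 0.084]
wrist_force: [-0.9, -0.4, 4.9]
finger_gap: 25.7
```

Call:
drive_tool(rows=[{"offset": [0,0,-4],"spin": 0,"jaw": 20},{"offset": [2,0,-8],"spin": 0,"jaw": 20},{"offset": [2,0,-8],"spin": 0,"jaw": 20},{"offset": [2,0,-8],"spin": 0,"jaw": 20},{"offset": [3,0,-8],"spin": 0,"jaw": 20},{"offset": [3,0,-8],"spin": 0,"jaw": 20},{"offset": [3,0,-8],"spin": 0,"jaw": 20},{"offset": [3,0,-8],"spin": 0,"jaw": 20},{"offset": [3,0,-8],"spin": 0,"jaw": 20},{"offset": [3,0,-8],"spin": 0,"jaw": 20},{"offset": [3,0,-8],"spin": 0,"jaw": 20},{"offset": [3,0,-8],"spin": 0,"jaw": 20},{"offset": [3,0,-8],"spin": 0,"jaw": 20},{"offset": [0,0,-8],"spin": 0,"jaw": 20},{"offset": [0,0,-8],"spin": 0,"jaw": 20},{"offset": [0,0,0],"spin": 0,"jaw": 20},{"offset": [0,0,0],"spin": 0,"jaw": 20}])

```text
clock: 24.45
eef_pos: [343.4, -11.5, 216.5]
eef_rot: [3.142, -0.0, 0.084]
wrist_force: [-0.1, 0.1, -1.3]
finger_gap: 26.2
```

```bash
python3 - <<'E' 2>/dev/null
from m import *
c=cam("side");s=manip.read_state();print(s["eef_pos"].round(1),s["wrist_force"].round(1),s["finger_gap"])
u,v=proj(c,[s["eef_pos"]-[0,0,120]])[0].astype(int)
cv2.imwrite("pics/n.png",cv2.resize(c["color"][v-60:v+60,max(0,u-70):u+70],(700,600),interpolation=cv2.INTER_CUBIC))
E
```

```text
[343.4 -11.6 216.3] [ 1.1  0.1 -1.7] 26.23602669346339
```

View pics/n.png

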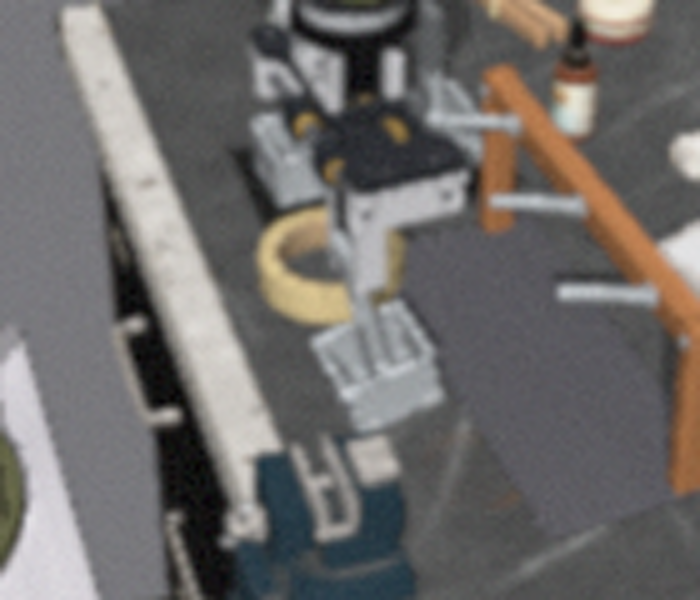

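Call:
drive_tool(rows=[{"offset": [0,0,8],"spin": 0,"jaw": 20},{"offset": [0,0,8],"spin": 0,"jaw": 20},{"offset": [0,0,6],"spin": 0,"jaw": 20},{"offset": [0,0,4],"spin": 0,"jaw": 20},{"offset": [0,0,4],"spin": 0,"jaw": 20},{"offset": [0,0,2],"spin": 0,"jaw": 20},{"offset": [0,0,2],"spin": 0,"jaw": 20},{"offset": [0,0,0],"spin": 0,"jaw": 20},{"offset": [0,0,0],"spin": 0,"jaw": 20}])

```text
clock: 25.4
eef_pos: [343.7, -11.6, 182.2]
eef_rot: [-3.142, -0.0, 0.084]
wrist_force: [1.7, -0.7, 0.9]
finger_gap: 26.0
```

Call:
drive_tool(rows=[{"offset": [0,0,2],"spin": 0,"jaw": 20},{"offset": [0,0,2],"spin": 0,"jaw": 20},{"offset": [0,0,0],"spin": 0,"jaw": 20},{"offset": [0,0,0],"spin": 0,"jaw": 28},{"offset": [0,0,0],"spin": 0,"jaw": 32},{"offset": [0,0,0],"spin": 0,"jaw": 45},{"offset": [0,0,0],"spin": 0,"jaw": 60},{"offset": [0,0,0],"spin": 0,"jaw": 60},{"offset": [0,0,-30],"spin": 0,"jaw": 60},{"offset": [0,0,-40],"spin": 0,"jaw": 60},{"offset": [0,0,-40],"spin": 0,"jaw": 60},{"offset": [0,0,0],"spin": 0,"jaw": 60}])

```text
clock: 26.6
eef_pos: [344.6, -11.7, 292.7]
eef_rot: [3.14, -0.007, 0.084]
wrist_force: [0.0, -0.3, -0.4]
finger_gap: 60.1
```

```bash
python3 - <<'E' 2>/dev/null
from m import *
C={n:cam(n) for n in("side",)};W=cloud(C["side"]).reshape(-1,3)
s=manip.read_state();print(s["clock"],s["eef_pos"].round(1),s["eef_rot"].round(3))
print(fitbasket(W,344,-14,0,.084),strap(W,344,-14,0,.084))
P=W[np.isfinite(W).all(1)];P=P[np.hypot(P[:,0]-344,P[:,1]+14)<35];print("top",np.percentile(P[P[:,2]<150,2],[50,90,98,100]).round())
for z in(55,75,95,115):
    q=P[abs(P[:,2]-z)<8];print(z,len(q),np.median(q,0).round(1))
E
```

```text
26.65 [344.  -11.6 290.2] [ 3.141 -0.004  0.084]
(array([ 3.57238e+02, -1.19750e+01,  2.66000e-01]), 111, 174, np.float64(3.46)) (array([ 3.62236e+02, -1.03160e+01,  3.30000e-02]), 53, np.float64(1.43), array([360.3, -15.8]))
top [ 17.  90. 128. 132.]
55 23 [359.7 -20.7  53.4]
75 20 [361.  -11.9  72.4]
95 19 [360.4 -20.5  93.9]
115 20 [359.5 -20.4 114.6]
```

The basket stands upright again with its strap near (362,-10). I'll regrip it properly.

Call:
drive_tool(rows=[{"offset": [9.5,-1,0],"spin": 0,"jaw": 60},{"offset": [9.2,0,0],"spin": 0,"jaw": 60},{"offset": [0,0,25],"spin": 0,"jaw": 60},{"offset": [0,0,30],"spin": 0,"jaw": 60},{"offset": [0,0,30],"spin": 0,"jaw": 60},{"offset": [0,0,16],"spin": 0,"jaw": 60},{"offset": [0,0,0],"spin": 0,"jaw": 45},{"offset": [0,0,0],"spin": 0,"jaw": 20},{"offset": [0,0,0],"spin": 0,"jaw": 20},{"offset": [0,0,0],"spin": 0,"jaw": 20},{"offset": [0,0,0],"spin": 0,"jaw": 20},{"offset": [0,0,0],"spin": 0,"jaw": 20}], force=40)

```text
clock: 27.85
eef_pos: [362.3, -9.0, 188.0]
eef_rot: [3.141, -0.001, 0.084]
wrist_force: [-0.5, -0.7, 3.2]
finger_gap: 25.6
```

Call:
drive_tool(rows=[{"offset": [0,0,-10],"spin": 0,"jaw": 20},{"offset": [0,0,-25],"spin": 0,"jaw": 20},{"offset": [0,0,-30],"spin": 0,"jaw": 20},{"offset": [0,0,-22.5],"spin": 0,"jaw": 20},{"offset": [9,-2,0],"spin": 0,"jaw": 20},{"offset": [10,-2,0],"spin": 0,"jaw": 20},{"offset": [10,-1,0],"spin": 0,"jaw": 20},{"offset": [0,0,0],"spin": 0,"jaw": 20},{"offset": [0,0,0],"spin": 0,"jaw": 20},{"offset": [0,0,0],"spin": 0,"jaw": 20}])

```text
clock: 28.85
eef_pos: [390.3, -1.6, 274.6]
eef_rot: [-3.141, 0.001, 0.084]
wrist_force: [-0.5, 0.6, -1.1]
finger_gap: 25.6
```

```bash
python3 - <<'E' 2>/dev/null
from m import *
c=cam("side");W=cloud(c).reshape(-1,3);s=manip.read_state();p=s["eef_pos"];print(p.round(1),s["eef_rot"].round(3),s["wrist_force"].round(1),s["finger_gap"])
print(fitbasket(W,p[0],p[1],p[2]-188,.084),strap(W,p[0],p[1],p[2]-188,.084,46,86))
cv2.imwrite("pics/o.png",cv2.resize(c["color"][150:250,260:380],(720,600),interpolation=cv2.INTER_CUBIC))
E
```

```text
[390.3  -1.6 274.8] [-3.141e+00  1.000e-03  8.400e-02] [-0.8 -0.2 -1.1] 25.803288049456828
(array([ 3.88222e+02, -5.31200e+00,  5.60000e-02]), 159, 268, np.float64(4.88)) (array([ 3.89996e+02, -2.22500e+00,  1.00000e-02]), 50, np.float64(1.52), array([389. ,  -6.5]))
```

View pics/o.png

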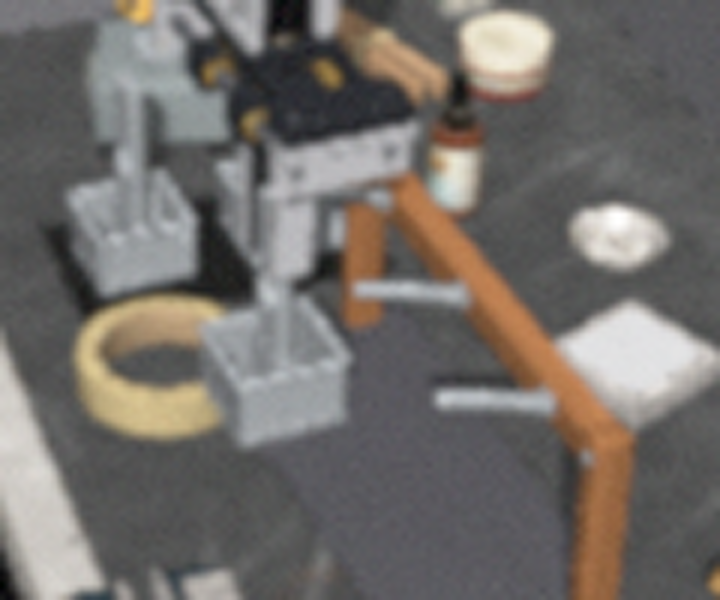

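Call:
drive_tool(rows=[{"offset": [8,0,2.6],"spin": 0,"jaw": 20},{"offset": [8,0,2.6],"spin": 0,"jaw": 20},{"offset": [8,0,2.6],"spin": 0,"jaw": 20},{"offset": [8,0,2.6],"spin": 0,"jaw": 20},{"offset": [8,0,2.6],"spin": 0,"jaw": 20},{"offset": [8,0,2.6],"spin": 0,"jaw": 20},{"offset": [0,0,0],"spin": 0,"jaw": 20}])

```text
clock: 29.6
eef_pos: [439.1, 2.5, 258.9]
eef_rot: [-3.141, 0.001, 0.084]
wrist_force: [-0.4, 0.2, -1.3]
finger_gap: 26.0
```

No contact so far, so I'll continue to mid-peg.

Call:
drive_tool(rows=[{"offset": [8,0,2.6],"spin": 0,"jaw": 20},{"offset": [8,0,2.6],"spin": 0,"jaw": 20},{"offset": [8,0,2.6],"spin": 0,"jaw": 20},{"offset": [5,0,1.6],"spin": 0,"jaw": 20},{"offset": [0,0,0],"spin": 0,"jaw": 20},{"offset": [0,0,3],"spin": 0,"jaw": 20},{"offset": [0,0,3],"spin": 0,"jaw": 20},{"offset": [0,0,0],"spin": 0,"jaw": 20},{"offset": [0,0,0],"spin": 0,"jaw": 20}])

```text
clock: 30.5
eef_pos: [467.3, 4.8, 244.3]
eef_rot: [3.142, -0.001, 0.084]
wrist_force: [0.6, 1.2, 1.1]
finger_gap: 26.1
```

Call:
drive_tool(rows=[{"offset": [0,0,1],"spin": 0,"jaw": 20},{"offset": [0,0,0],"spin": 0,"jaw": 40},{"offset": [0,0,0],"spin": 0,"jaw": 60},{"offset": [0,0,0],"spin": 0,"jaw": 60},{"offset": [0,0,-20],"spin": 0,"jaw": 60},{"offset": [0,0,-40],"spin": 0,"jaw": 60},{"offset": [-5.3,41.7,0],"spin": 0,"jaw": 60},{"offset": [-5.3,41.7,0],"spin": 0,"jaw": 60},{"offset": [-5.3,41.7,0],"spin": 0,"jaw": 60},{"offset": [-5.3,41.7,0],"spin": 0,"jaw": 60},{"offset": [-5.3,41.7,0],"spin": 0,"jaw": 60},{"offset": [-5.3,41.7,0],"spin": 0,"jaw": 60},{"offset": [-5.3,41.7,0],"spin": 0,"jaw": 60},{"offset": [-5.3,41.7,0],"spin": 0,"jaw": 60},{"offset": [-5.3,41.7,0],"spin": 0,"jaw": 60},{"offset": [-5.3,41.7,0],"spin": 0,"jaw": 60},{"offset": [0,0,0],"spin": 7.6,"jaw": 60},{"offset": [0,0,0],"spin": 7.6,"jaw": 60},{"offset": [0,0,0],"spin": 7.6,"jaw": 60},{"offset": [0,0,0],"spin": 0,"jaw": 60}])

```text
clock: 32.5
eef_pos: [449.3, -415.2, 302.7]
eef_rot: [-3.141, 0.001, -0.316]
wrist_force: [0.1, 0.1, 0.4]
finger_gap: 59.5
```

```bash
python3 - <<'E' 2>/dev/null
from m import *
C={n:cam(n) for n in("side","top")};Ws={n:cloud(C[n]) for n in C}
s=manip.read_state();print(s["clock"],s["eef_pos"].round(1),s["eef_rot"].round(3))
for n in C:
    for t in("bench_0","hung_0"):
        for r in finder.find_in(n,t)[:5]:
            u,v=map(int,r["uv"]); print(n,t,round(r["p"],2),u,v,Ws[n][v,u].round())
    W=Ws[n].reshape(-1,3)
    try: print(fitbasket(W,448,-416,0,-.31),strap(W,448,-416,0,-.31))
    except Exception as e: print(e)
    print(strap(W,468,5,56,.084,92,128))
cv2.imwrite("pics/p.png",cv2.resize(C["side"]["color"][170:350,270:420],(600,600),interpolation=cv2.INTER_CUBIC)[:, :])
E
```

```text
32.6 [ 449.3 -415.1  302.9] [-3.141  0.    -0.31 ]
side bench_0 0.96 327 211 [464.  -8.  95.]
side bench_0 0.65 375 323 [ 442. -425.   39.]
side bench_0 0.65 282 184 [384. 244.  52.]
side hung_0 0.87 305 182 [479. 263.  30.]
side hung_0 0.82 282 183 [384. 245.  57.]
(array([ 4.48145e+02, -4.18186e+02, -3.43000e-01]), 121, 311, np.float64(2.44)) (array([ 4.48360e+02, -4.17392e+02, -3.73000e-01]), 66, np.float64(1.2), array([ 444.9, -423.4]))
(array([4.68679e+02, 4.15300e+00, 8.40000e-02]), 66, np.float64(2.43), array([4.657e+02, 2.000e-01]))
top hung_0 0.81 247 243 [381. 263.  68.]
top hung_0 0.63 244 219 [479. 258.  57.]
(array([ 4.48e+02, -4.16e+02, -3.10e-01]), 0, 0, np.float64(nan)) (array([ 4.48e+02, -4.16e+02, -3.10e-01]), 0, np.float64(0.0), array([nan, nan]))
(array([4.73945e+02, 7.27100e+00, 8.40000e-02]), 1, np.float64(0.0), array([473.5,  20.3]))
```

View pics/p.png

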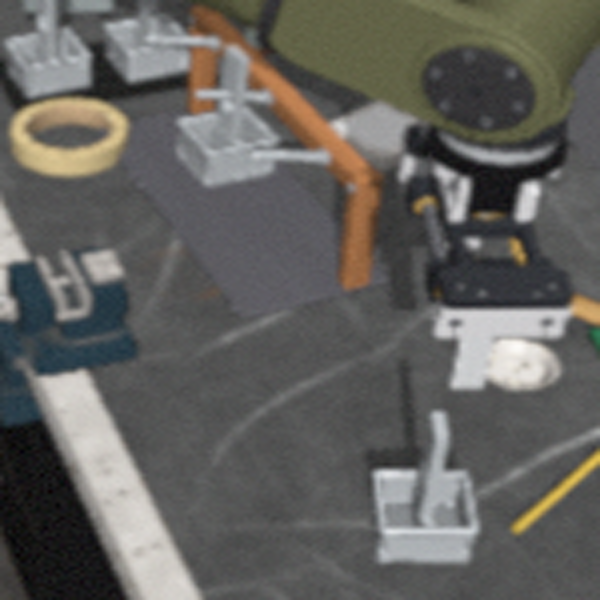

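Basket A hangs on peg 1, with the peg through its eye. Next I'll grip basket B.

Call:
drive_tool(rows=[{"offset": [0,0,25],"spin": 0,"jaw": 60},{"offset": [0,0,30],"spin": 0,"jaw": 60},{"offset": [0,0,30],"spin": 0,"jaw": 60},{"offset": [0,0,20],"spin": 0,"jaw": 60},{"offset": [0,0,9],"spin": 0,"jaw": 60},{"offset": [0,0,0],"spin": 0,"jaw": 45},{"offset": [0,0,0],"spin": 0,"jaw": 20},{"offset": [0,0,0],"spin": 0,"jaw": 20},{"offset": [0,0,0],"spin": 0,"jaw": 20},{"offset": [0,0,0],"spin": 0,"jaw": 20},{"offset": [0,0,0],"spin": 0,"jaw": 20}])

```text
clock: 33.9
eef_pos: [449.5, -415.3, 189.6]
eef_rot: [3.141, -0.001, -0.314]
wrist_force: [0.1, -0.8, 3.7]
finger_gap: 25.9
```

Call:
drive_tool(rows=[{"offset": [0,0,-10],"spin": 0,"jaw": 20},{"offset": [0,0,-20],"spin": 0,"jaw": 20},{"offset": [0,0,-20],"spin": -7.6,"jaw": 20},{"offset": [0,0,-20],"spin": -7.6,"jaw": 20},{"offset": [0,0,-17],"spin": -7.6,"jaw": 20},{"offset": [-3,-39.6,0],"spin": 0,"jaw": 20},{"offset": [-3,-39.6,0],"spin": 0,"jaw": 20},{"offset": [-3,-39.6,0],"spin": 0,"jaw": 20},{"offset": [-3,-39.6,0],"spin": 0,"jaw": 20},{"offset": [-3,-39.6,0],"spin": 0,"jaw": 20},{"offset": [-3,-39.6,0],"spin": 0,"jaw": 20},{"offset": [-3,-39.6,0],"spin": 0,"jaw": 20},{"offset": [-3,-39.6,0],"spin": 0,"jaw": 20},{"offset": [0,0,0],"spin": 0,"jaw": 20},{"offset": [0,0,0],"spin": 0,"jaw": 20},{"offset": [0,0,0],"spin": 0,"jaw": 20}])

```text
clock: 35.5
eef_pos: [399.1, -102.1, 276.3]
eef_rot: [3.141, -0.0, 0.083]
wrist_force: [1.2, 0.4, -2.3]
finger_gap: 26.0
```

```bash
python3 - <<'E' 2>/dev/null
from m import *
c=cam("side");W=cloud(c).reshape(-1,3);s=manip.read_state();p=s["eef_pos"];print(p.round(1),s["eef_rot"].round(3),s["wrist_force"].round(1),s["finger_gap"])
z=p[2]-189
print(fitbasket(W,p[0],p[1],z,.084),strap(W,p[0],p[1],z,.084,46,86))
P=W[np.isfinite(W).all(1)];P=P[np.hypot(P[:,0]-p[0],P[:,1]-p[1])<48]
for zz in(10,30): q=P[abs(P[:,2]-z-zz)<6];print(zz,q.min(0).round(),q.max(0).round())
E
```

```text
[ 399.1 -102.3  276.2] [ 3.141 -0.     0.083] [ 0.5 -0.8 -1.3] 25.734481465446674
(array([ 3.97085e+02, -1.05719e+02,  6.80000e-02]), 187, 287, np.float64(4.73)) (array([ 3.98442e+02, -1.03417e+02,  9.90000e-02]), 63, np.float64(1.44), array([ 396.7, -107.3]))
10 [ 365. -135.   91.] [428. -74. 103.]
30 [ 365. -136.  111.] [427. -72. 123.]
```

Well centred. I'll slide it onto peg 2, with a 1 mm correction in y.

Call:
drive_tool(rows=[{"offset": [8,-1,2.6],"spin": 0,"jaw": 20},{"offset": [8,0,2.6],"spin": 0,"jaw": 20},{"offset": [8,0,2.6],"spin": 0,"jaw": 20},{"offset": [8,0,2.6],"spin": 0,"jaw": 20},{"offset": [8,0,2.6],"spin": 0,"jaw": 20},{"offset": [8,0,2.6],"spin": 0,"jaw": 20},{"offset": [0,0,0],"spin": 0,"jaw": 20}])

```text
clock: 36.25
eef_pos: [447.4, -96.3, 259.9]
eef_rot: [-3.141, 0.001, 0.084]
wrist_force: [0.6, -0.5, -2.2]
finger_gap: 25.8
```

Call:
drive_tool(rows=[{"offset": [8,0,2.6],"spin": 0,"jaw": 20},{"offset": [8,0,2.6],"spin": 0,"jaw": 20},{"offset": [8,0,2.6],"spin": 0,"jaw": 20},{"offset": [5,0,1.6],"spin": 0,"jaw": 20},{"offset": [0,0,0],"spin": 0,"jaw": 20},{"offset": [0,0,3],"spin": 0,"jaw": 20},{"offset": [0,0,3],"spin": 0,"jaw": 20},{"offset": [0,0,1],"spin": 0,"jaw": 20},{"offset": [0,0,0],"spin": 0,"jaw": 20},{"offset": [0,0,0],"spin": 0,"jaw": 20}])

```text
clock: 37.25
eef_pos: [476.0, -94.2, 245.4]
eef_rot: [3.14, -0.003, 0.084]
wrist_force: [-1.3, 0.4, 11.0]
finger_gap: 25.9
```

Call:
drive_tool(rows=[{"offset": [0,0,-1],"spin": 0,"jaw": 20},{"offset": [0,0,0],"spin": 0,"jaw": 35},{"offset": [0,0,0],"spin": 0,"jaw": 60},{"offset": [0,0,0],"spin": 0,"jaw": 60},{"offset": [0,0,-20],"spin": 0,"jaw": 60},{"offset": [0,0,-40],"spin": 0,"jaw": 60},{"offset": [0,45,0],"spin": 0,"jaw": 60},{"offset": [0,45,0],"spin": 0,"jaw": 60},{"offset": [0,45,0],"spin": 0,"jaw": 60},{"offset": [0,45,0],"spin": 0,"jaw": 60},{"offset": [0,0,0],"spin": 0,"jaw": 60}])

```text
clock: 38.35
eef_pos: [490.1, -277.4, 304.1]
eef_rot: [-3.141, 0.001, 0.08]
wrist_force: [0.6, 1.5, -0.0]
finger_gap: 60.1
```

```bash
cat > key.py <<'E'
from m import *
def key(C,Ws,tx=450,ty=415):
    for n in C:
        W=Ws[n].reshape(-1,3);im=C[n]["color"].reshape(-1,3);hs=cv2.cvtColor(C[n]["color"],cv2.COLOR_BGR2HSV).reshape(-1,3)
        ok=np.isfinite(W).all(1)&(np.hypot(W[:,0]-tx,W[:,1]-ty)<90)
        T=W[ok&(W[:,2]>50)&(W[:,2]<59)]
        if len(T)>20: print(n,"timer",len(T),cv2.minAreaRect(T[:,:2].astype(np.float32)))
        br=ok&(hs[:,1]>110)&(hs[:,0]>12)&(hs[:,0]<32)&(W[:,2]>78)&(W[:,2]<112)
        K=W[br]
        if len(K)>8:
            vx,vy,x0,y0=cv2.fitLine(K[:,:2].astype(np.float32),cv2.DIST_HUBER,0,.01,.01).ravel()
            u=(K[:,:2]-[x0,y0])@[vx,vy];m=(np.percentile(u,2)+np.percentile(u,98))/2
            H=K[K[:,2]>98]
            print(n,"key",len(K),"mid",(x0+m*vx).round(1),(y0+m*vy).round(1),"ang",np.degrees(np.arctan(vy/vx)).round(1),"len",np.ptp(u).round(),"zmax",np.percentile(K[:,2],95).round(),"mean",K.mean(0).round(1),"topmean",len(H),H.mean(0).round(1) if len(H) else "")
E
python3 - <<'E' 2>/dev/null
from key import *
C={n:cam(n) for n in("side","top")};Ws={n:cloud(C[n]) for n in C}
s=manip.read_state();print(s["clock"],s["eef_pos"].round(1),s["eef_rot"].round(3))
key(C,Ws)
for n in C:
    for t in("timer","key_grip"):
        for r in finder.find_in(n,t)[:3]:
            u,v=map(int,r["uv"]); print(n,t,round(r["p"],2),u,v,Ws[n][v,u].round())
    print(strap(Ws[n].reshape(-1,3),468,5,56,.084,92,128),strap(Ws[n].reshape(-1,3),476,-95,56,.084,92,128))
a=cv2.resize(C["side"]["color"][120:270,240:390],(400,400),interpolation=cv2.INTER_CUBIC)
u,v=proj(C["top"],[[448,416,60]])[0].astype(int)
b=cv2.resize(C["top"]["color"][v-25:v+25,u-25:u+25],(400,400),interpolation=cv2.INTER_CUBIC)
cv2.imwrite("pics/q.png",np.hstack([a,b]))
E
```

```text
38.45 [ 490.4 -273.8  304.4] [-3.141e+00  1.000e-03  8.200e-02]
side timer 201 ((448.3197937011719, 411.92236328125), (93.94219970703125, 88.2673568725586), 72.4919662475586)
side key 65 mid 451.1 410.3 ang -33.5 len 57.0 zmax 100.0 mean [450.6 411.4  89.8] topmean 8 [453.3 408.7 100. ]
top timer 347 ((448.6658630371094, 417.33197021484375), (88.83065795898438, 91.20393371582031), 73.28446960449219)
top key 48 mid 448.6 416.0 ang -33.5 len 54.0 zmax 106.0 mean [448.8 416.5  96.8] topmean 24 [447.6 417.7 102.4]
side timer 0.73 285 162 [437. 384.  55.]
side timer 0.24 327 210 [463.  -8.  99.]
side key_grip 0.46 289 148 [460. 407. 102.]
(array([4.69011e+02, 4.80300e+00, 4.80000e-02]), 65, np.float64(2.2), array([4.661e+02, 1.000e-01])) (array([ 4.75797e+02, -9.45430e+01,  7.10000e-02]), 74, np.float64(2.22), array([472.9, -98.8]))
top timer 0.65 203 239 [432. 412.  69.]
(array([4.68e+02, 5.00e+00, 8.40e-02]), 0, np.float64(0.0), array([nan, nan])) (array([ 4.7587e+02, -9.1011e+01,  1.5600e-01]), 46, np.float64(3.39), array([471.3, -89.3]))
```

View pics/q.png

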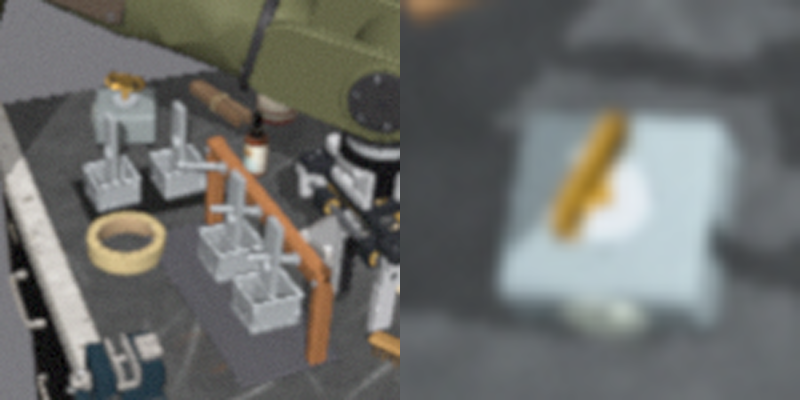

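Both rinsed baskets hang on pegs 1 and 2, and both drained ones stand on the mat. The key blade lies at about -33° and the timer is centred near (449,415). I'm going to the timer.

Call:
drive_tool(rows=[{"offset": [0,0,-10],"spin": 0,"jaw": 60},{"offset": [1,-43.1,0],"spin": 0,"jaw": 60},{"offset": [1,-43.1,0],"spin": 0,"jaw": 60},{"offset": [1,-43.1,0],"spin": 0,"jaw": 60},{"offset": [1,-43.1,0],"spin": 0,"jaw": 60},{"offset": [1,-43.1,0],"spin": 0,"jaw": 60},{"offset": [1,-43.1,0],"spin": 0,"jaw": 60},{"offset": [1,-43.1,0],"spin": 0,"jaw": 60},{"offset": [1,-43.1,0],"spin": 0,"jaw": 60},{"offset": [1,-43.1,0],"spin": 0,"jaw": 60},{"offset": [1,-43.1,0],"spin": 0,"jaw": 60},{"offset": [1,-43.1,0],"spin": 0,"jaw": 60},{"offset": [1,-43.1,0],"spin": 0,"jaw": 60},{"offset": [1,-43.1,0],"spin": 0,"jaw": 60},{"offset": [1,-43.1,0],"spin": 0,"jaw": 60},{"offset": [1,-43.1,0],"spin": 0,"jaw": 60},{"offset": [1,-43.1,0],"spin": 0,"jaw": 60},{"offset": [0,0,0],"spin": 0,"jaw": 60},{"offset": [0,0,0],"spin": 0,"jaw": 60}])

```text
clock: 40.55
eef_pos: [448.3, 415.9, 315.4]
eef_rot: [3.141, -0.0, 0.086]
wrist_force: [0.5, -1.4, -0.2]
finger_gap: 60.0
```

Call:
drive_tool(rows=[{"offset": [0,0,0],"spin": -8.35,"jaw": 60},{"offset": [0,0,0],"spin": -8.35,"jaw": 60},{"offset": [0,0,0],"spin": -8.35,"jaw": 60},{"offset": [0,0,0],"spin": -8.35,"jaw": 60},{"offset": [0,0,0],"spin": -8.35,"jaw": 60},{"offset": [0,0,0],"spin": -8.35,"jaw": 60},{"offset": [0,0,0],"spin": -8.35,"jaw": 60},{"offset": [0,0,0],"spin": -8.35,"jaw": 60},{"offset": [0,0,0],"spin": -8.35,"jaw": 60},{"offset": [0,0,0],"spin": -8.35,"jaw": 60},{"offset": [0,0,0],"spin": -8.35,"jaw": 60},{"offset": [0,0,0],"spin": -8.35,"jaw": 60},{"offset": [0,0,0],"spin": -8.35,"jaw": 60},{"offset": [0,0,0],"spin": -8.35,"jaw": 60},{"offset": [0,0,0],"spin": -8.35,"jaw": 60},{"offset": [0,0,0],"spin": -8.35,"jaw": 60},{"offset": [0,0,0],"spin": -8.35,"jaw": 60},{"offset": [0,0,0],"spin": 0,"jaw": 60}])

```text
clock: 42.35
eef_pos: [449.1, 414.1, 315.9]
eef_rot: [3.141, 0.0, 2.563]
wrist_force: [-0.4, -0.3, -0.6]
finger_gap: 60.0
```

```bash
python3 - <<'E' 2>/dev/null
from key import *
C={n:cam(n) for n in("side","top")};Ws={n:cloud(C[n]) for n in C}
s=manip.read_state();print(s["clock"],s["eef_pos"].round(1),s["eef_rot"].round(3),s["joints"].round(3),s["moment"].round(3))
key(C,Ws)
E
```

```text
42.45 [449.1 414.5 315.6] [3.141 0.    2.556] [ 0.685  0.429  1.317 -0.     1.396 -0.3  ] [-0.004 -0.118 -0.   ]
side timer 204 ((448.8013916015625, 409.2972412109375), (93.32771301269531, 89.13082885742188), 74.6926498413086)
side key 68 mid 451.5 411.8 ang -36.5 len 56.0 zmax 101.0 mean [450.7 412.3  90.8] topmean 12 [448.4 412.5 100.5]
top timer 182 ((429.7392883300781, 439.3512878417969), (105.9381103515625, 55.57557678222656), 34.59981918334961)
top key 23 mid 435.6 425.6 ang -29.3 len 21.0 zmax 106.0 mean [436.5 426.   98.5] topmean 13 [436.  427.1 101.9]
```

Call:
drive_tool(rows=[{"offset": [0,0,30],"spin": 0,"jaw": 50},{"offset": [0,0,40],"spin": 0,"jaw": 50},{"offset": [0,0,40],"spin": 0,"jaw": 50},{"offset": [0,0,26],"spin": 0,"jaw": 50},{"offset": [0,0,10],"spin": 0,"jaw": 50},{"offset": [0,0,0],"spin": 0,"jaw": 40},{"offset": [0,0,0],"spin": 0,"jaw": 25},{"offset": [0,0,0],"spin": 0,"jaw": 4},{"offset": [0,0,0],"spin": 0,"jaw": 4},{"offset": [0,0,0],"spin": 0,"jaw": 4},{"offset": [0,0,0],"spin": 0,"jaw": 4},{"offset": [0,0,0],"spin": 0,"jaw": 4}], force=30)

```text
clock: 43.65
eef_pos: [449.2, 415.5, 169.8]
eef_rot: [3.14, 0.0, 2.561]
wrist_force: [2.3, 3.3, 3.2]
finger_gap: 7.9
```

```bash
cat > st.py <<'E'
from cell import manip
s=manip.read_state();print(s["clock"],s["eef_pos"].round(1),s["eef_rot"].round(3),"F",s["wrist_force"].round(1),"M",s["moment"].round(3),"j",s["joints"].round(2),s["effort"].round(3)[-1],s["finger_gap"])
E
python3 st.py
```

```text
43.65 [449.2 415.5 169.8] [3.14  0.    2.561] F [2.3 3.3 3.2] M [ 0.677 -0.524 -0.077] j [ 0.69  0.57  1.46  0.    1.11 -0.3 ] -0.045 7.883973383518175
```

Call:
drive_tool(rows=[{"offset": [0,0,0],"spin": 5,"jaw": 4},{"offset": [0,0,0],"spin": 5,"jaw": 4},{"offset": [0,0,0],"spin": 5,"jaw": 4},{"offset": [0,0,0],"spin": 5,"jaw": 4},{"offset": [0,0,0],"spin": 5,"jaw": 4},{"offset": [0,0,0],"spin": 5,"jaw": 4},{"offset": [0,0,0],"spin": 5,"jaw": 4},{"offset": [0,0,0],"spin": 5,"jaw": 4},{"offset": [0,0,0],"spin": 5,"jaw": 4},{"offset": [0,0,0],"spin": 5,"jaw": 4},{"offset": [0,0,0],"spin": 5,"jaw": 4},{"offset": [0,0,0],"spin": 5,"jaw": 4},{"offset": [0,0,0],"spin": 0,"jaw": 4}])

```text
clock: 44.95
eef_pos: [449.5, 415.6, 169.8]
eef_rot: [3.139, -0.002, 1.511]
wrist_force: [4.8, 4.6, 2.8]
finger_gap: 8.0
```

```bash
python3 st.py; python3 - <<'E' 2>/dev/null
from key import *
C={"side":cam("side")};key(C,{"side":cloud(C["side"])})
E
```

```text
44.95 [449.5 415.6 169.8] [ 3.139e+00 -2.000e-03  1.511e+00] F [4.8 4.6 2.8] M [ 0.765 -1.026 -0.051] j [ 0.69  0.57  1.46 -0.    1.11  0.75] 1.438 7.950763613067907
side timer 204 ((448.63153076171875, 410.4708251953125), (89.43610382080078, 90.75030517578125), 76.45996856689453)
side key 11 mid 447.9 389.7 ang 72.0 len 16.0 zmax 103.0 mean [448.1 388.3  93.5] topmean 4 [447.5 390.7 101.4]
```

Call:
drive_tool(rows=[{"offset": [0.7,0.7,0],"spin": 5,"jaw": 4},{"offset": [0,0,0],"spin": 5,"jaw": 4},{"offset": [0,0,0],"spin": 5,"jaw": 4},{"offset": [0,0,0],"spin": 5,"jaw": 4},{"offset": [0,0,0],"spin": 5,"jaw": 4},{"offset": [0,0,0],"spin": 5,"jaw": 4},{"offset": [0,0,0],"spin": 5,"jaw": 4},{"offset": [0,0,0],"spin": 5,"jaw": 4},{"offset": [0,0,0],"spin": 5,"jaw": 4},{"offset": [0,0,0],"spin": 5,"jaw": 4},{"offset": [0,0,0],"spin": 0,"jaw": 4}])

```text
clock: 46.1
eef_pos: [450.1, 415.6, 169.7]
eef_rot: [3.141, -0.001, 0.638]
wrist_force: [3.0, -1.3, 4.3]
finger_gap: 8.0
```

```bash
python3 st.py
```

```text
46.1 [450.1 415.6 169.7] [ 3.141e+00 -1.000e-03  6.380e-01] F [ 3.  -1.3  4.3] M [-0.372 -0.537 -0.026] j [ 0.69  0.57  1.46 -0.    1.11  1.62] 1.455 7.951225203574634
```

Call:
drive_tool(rows=[{"offset": [0,0,0],"spin": 5,"jaw": 4},{"offset": [0,0,0],"spin": 5,"jaw": 4},{"offset": [0,0,0],"spin": 5,"jaw": 4},{"offset": [0,0,0],"spin": 5,"jaw": 4},{"offset": [0,0,0],"spin": 5,"jaw": 4},{"offset": [0,0,0],"spin": 5,"jaw": 4},{"offset": [0,0,0],"spin": 5,"jaw": 4},{"offset": [0,0,0],"spin": 5,"jaw": 4},{"offset": [0,0,0],"spin": 0,"jaw": 4}])

```text
clock: 47.0
eef_pos: [450.2, 415.3, 169.7]
eef_rot: [3.141, -0.001, -0.06]
wrist_force: [3.6, -5.1, 6.8]
finger_gap: 7.8
```

```bash
python3 st.py;  python3 - <<'E' 2>/dev/null
from key import *
C={"side":cam("side")};key(C,{"side":cloud(C["side"])})
E
```

```text
47.0 [450.2 415.3 169.7] [ 3.141e+00 -1.000e-03 -6.000e-02] F [ 3.6 -5.1  6.8] M [-0.807 -0.539  0.037] j [ 0.69  0.57  1.46 -0.    1.11  2.32] 1.459 7.775576425655796
side timer 200 ((447.2304382324219, 409.1341552734375), (91.22269439697266, 93.60443878173828), 68.21126556396484)
side key 28 mid 450.5 412.2 ang -1.7 len 56.0 zmax 100.0 mean [446.6 412.   90.6] topmean 4 [434.6 412.9  99.3]
```

Call:
drive_tool(rows=[{"offset": [0,0,0],"spin": 0,"jaw": 30},{"offset": [0,0,0],"spin": 0,"jaw": 50},{"offset": [0,0,0],"spin": 0,"jaw": 50},{"offset": [0,0,-25],"spin": 0,"jaw": 50},{"offset": [0,0,-25],"spin": 0,"jaw": 50},{"offset": [0,0,0],"spin": -8.2,"jaw": 50},{"offset": [0,0,0],"spin": -8.2,"jaw": 50},{"offset": [0,0,0],"spin": -8.2,"jaw": 50},{"offset": [0,0,0],"spin": -8.2,"jaw": 50},{"offset": [0,0,0],"spin": -8.2,"jaw": 50},{"offset": [0,0,0],"spin": -8.2,"jaw": 50},{"offset": [0,0,0],"spin": -8.2,"jaw": 50},{"offset": [0,0,0],"spin": -8.2,"jaw": 50},{"offset": [0,0,0],"spin": -8.2,"jaw": 50},{"offset": [0,0,0],"spin": -8.2,"jaw": 50},{"offset": [0,0,0],"spin": -8.2,"jaw": 50}])

```text
clock: 48.65
eef_pos: [449.5, 415.8, 218.8]
eef_rot: [-3.141, 0.0, 1.524]
wrist_force: [-0.2, -0.1, -0.1]
finger_gap: 49.8
```

Call:
drive_tool(rows=[{"offset": [0,0,0],"spin": -8.2,"jaw": 50},{"offset": [0,0,0],"spin": -8.2,"jaw": 50},{"offset": [0,0,0],"spin": -8.2,"jaw": 50},{"offset": [0,0,0],"spin": -8.2,"jaw": 50},{"offset": [0,0,0],"spin": -8.2,"jaw": 50},{"offset": [0,0,0],"spin": -8.2,"jaw": 50},{"offset": [0,0,0],"spin": -8.2,"jaw": 50},{"offset": [0,0,0],"spin": -8.2,"jaw": 50},{"offset": [0,0,0],"spin": -8.2,"jaw": 50},{"offset": [0,0,0],"spin": -8.2,"jaw": 50},{"offset": [0,0,0],"spin": -8,"jaw": 50},{"offset": [0,0,0],"spin": 0,"jaw": 50},{"offset": [0,0,0],"spin": 0,"jaw": 50}])

```text
clock: 49.95
eef_pos: [449.6, 415.8, 218.9]
eef_rot: [-3.141, -0.0, 3.084]
wrist_force: [-0.6, -0.3, 0.0]
finger_gap: 50.1
```

```bash
python3 st.py;  python3 - <<'E' 2>/dev/null
from key import *
C={n:cam(n) for n in("side","top")};key(C,{n:cloud(C[n]) for n in C})
E
```

```text
49.95 [449.6 415.8 218.9] [-3.141 -0.     3.084] F [-0.6 -0.3  0. ] M [ 0.126 -0.105 -0.014] j [ 0.69  0.51  1.42  0.    1.2  -0.83] -0.448 50.10801991066049
side timer 199 ((448.50335693359375, 409.9891357421875), (89.74331665039062, 88.92937469482422), 74.05672454833984)
side key 66 mid 451.3 410.6 ang 0.9 len 56.0 zmax 101.0 mean [450.6 410.9  90.5] topmean 12 [447.8 410.  100.5]
top timer 139 ((425.4449462890625, 440.6910400390625), (95.37866973876953, 42.8249626159668), 35.72090530395508)
```

Call:
drive_tool(rows=[{"offset": [0,0,25],"spin": 0,"jaw": 50},{"offset": [0,0,24],"spin": 0,"jaw": 50},{"offset": [0,0,0],"spin": 0,"jaw": 40},{"offset": [0,0,0],"spin": 0,"jaw": 25},{"offset": [0,0,0],"spin": 0,"jaw": 4},{"offset": [0,0,0],"spin": 0,"jaw": 4},{"offset": [0,0,0],"spin": 0,"jaw": 4},{"offset": [0,0,0],"spin": 0,"jaw": 4},{"offset": [0,0,0],"spin": 0,"jaw": 4},{"offset": [0,0,0],"spin": 5,"jaw": 4},{"offset": [0,0,0],"spin": 5,"jaw": 4},{"offset": [0,0,0],"spin": 5,"jaw": 4},{"offset": [0,0,0],"spin": 5,"jaw": 4},{"offset": [0,0,0],"spin": 0,"jaw": 4}])

```text
clock: 51.45
eef_pos: [449.8, 415.6, 170.6]
eef_rot: [-3.141, 0.0, 2.736]
wrist_force: [-0.5, -4.5, 6.2]
finger_gap: 7.8
```

```bash
python3 st.py
```

```text
51.45 [449.8 415.6 170.6] [-3.141  0.     2.736] F [-0.5 -4.5  6.2] M [-0.958  0.152 -0.078] j [ 0.69  0.57  1.46 -0.    1.11 -0.48] 1.423 7.824647504190053
```

Call:
drive_tool(rows=[{"offset": [0,0,0],"spin": 5,"jaw": 4},{"offset": [0,0,0],"spin": 5,"jaw": 4},{"offset": [0,0,0],"spin": 0,"jaw": 4}])

```text
clock: 51.75
eef_pos: [449.8, 415.6, 170.6]
eef_rot: [-3.142, 0.0, 2.561]
wrist_force: [-1.6, -4.4, 5.8]
finger_gap: 7.8
```

```bash
python3 st.py
```

```text
51.75 [449.8 415.6 170.6] [-3.142  0.     2.561] F [-1.6 -4.4  5.8] M [-0.988  0.104  0.053] j [ 0.69  0.57  1.46 -0.    1.11 -0.3 ] 1.417 7.751498440120621
```

Call:
drive_tool(rows=[{"offset": [0,0,0],"spin": 5,"jaw": 4},{"offset": [0,0,0],"spin": 5,"jaw": 4},{"offset": [0,0,0],"spin": 0,"jaw": 4}])

```text
clock: 52.05
eef_pos: [449.8, 415.6, 170.6]
eef_rot: [-3.142, 0.0, 2.387]
wrist_force: [-1.2, -4.3, 5.8]
finger_gap: 7.8
```

```bash
python3 st.py
```

```text
52.05 [449.8 415.6 170.6] [-3.142  0.     2.387] F [-1.2 -4.3  5.8] M [-0.954  0.155  0.041] j [ 0.69  0.57  1.46 -0.    1.11 -0.13] 1.419 7.808294886539535
```

Call:
drive_tool(rows=[{"offset": [0,0,0],"spin": 5,"jaw": 4},{"offset": [0,0,0],"spin": 5,"jaw": 4},{"offset": [0,0,0],"spin": 0,"jaw": 4}])

```text
clock: 52.35
eef_pos: [449.8, 415.6, 170.6]
eef_rot: [3.142, 0.0, 2.212]
wrist_force: [-1.0, -5.8, 7.0]
finger_gap: 8.3
```

```bash
python3 st.py
```

```text
52.35 [449.8 415.6 170.6] [3.142 0.    2.212] F [-1.  -5.8  7. ] M [-0.961  0.209  0.023] j [ 0.69  0.57  1.46 -0.    1.11  0.04] 1.42 8.273385532131234
```

Call:
drive_tool(rows=[{"offset": [0,0,0],"spin": 5,"jaw": 4},{"offset": [0,0,0],"spin": 5,"jaw": 4},{"offset": [0,0,0],"spin": 0,"jaw": 4}])

```text
clock: 52.65
eef_pos: [449.8, 415.6, 170.6]
eef_rot: [3.141, 0.0, 2.038]
wrist_force: [-1.1, -4.4, 5.6]
finger_gap: 8.0
```

```bash
python3 st.py;python3 - <<'E' 2>/dev/null
from key import *
C={n:cam(n) for n in("side",)};key(C,{n:cloud(C[n]) for n in C})
E
```

```text
52.65 [449.8 415.6 170.6] [3.141 0.    2.038] F [-1.1 -4.4  5.6] M [-1.018  0.145 -0.034] j [ 0.69  0.57  1.46 -0.    1.11  0.22] 1.421 8.015412472392105
side timer 186 ((448.4283447265625, 408.7462463378906), (93.39271545410156, 88.79080963134766), 74.73560333251953)
side key 19 mid 458.3 392.3 ang -72.4 len 20.0 zmax 100.0 mean [458.3 392.4  93.9] topmean 7 [458.2 395.6  99.7]
```

Call:
drive_tool(rows=[{"offset": [0,0,0],"spin": 4,"jaw": 4},{"offset": [0,0,0],"spin": 4,"jaw": 4},{"offset": [0,0,0],"spin": 0,"jaw": 4}])

```text
clock: 53.0
eef_pos: [449.8, 415.9, 170.6]
eef_rot: [3.141, -0.0, 1.901]
wrist_force: [-0.3, -1.8, 5.4]
finger_gap: 8.2
```

```bash
python3 st.py
```

```text
53.0 [449.8 415.9 170.6] [ 3.141 -0.     1.901] F [-0.3 -1.8  5.4] M [-0.495  0.041  0.239] j [ 0.69  0.57  1.46 -0.    1.11  0.36] 1.65 8.231294766564401
```

Call:
drive_tool(rows=[{"offset": [0,0,0],"spin": 4,"jaw": 4},{"offset": [0,0,0],"spin": 4,"jaw": 4},{"offset": [0,0,0],"spin": 0,"jaw": 4}])

```text
clock: 53.3
eef_pos: [449.9, 416.1, 170.6]
eef_rot: [3.14, -0.001, 1.762]
wrist_force: [0.1, -0.4, 5.2]
finger_gap: 8.2
```

```bash
python3 st.py
```

```text
53.3 [449.9 416.1 170.6] [ 3.140e+00 -1.000e-03  1.762e+00] F [ 0.1 -0.4  5.2] M [-0.1   -0.064  0.34 ] j [0.69 0.57 1.46 0.   1.11 0.49] 1.583 8.249322724312641
```

Call:
drive_tool(rows=[{"offset": [0,0,0],"spin": 4,"jaw": 4},{"offset": [0,0,0],"spin": 0,"jaw": 4}])

```text
clock: 53.5
eef_pos: [449.8, 416.1, 170.6]
eef_rot: [3.141, -0.001, 1.693]
wrist_force: [-0.1, -0.2, 5.8]
finger_gap: 8.6
```

```bash
python3 st.py;python3 - <<'E' 2>/dev/null
from key import *
C={n:cam(n) for n in("side",)};key(C,{n:cloud(C[n]) for n in C})
E
```

```text
53.5 [449.8 416.1 170.6] [ 3.141e+00 -1.000e-03  1.693e+00] F [-0.1 -0.2  5.8] M [-0.131 -0.083  0.296] j [0.69 0.57 1.46 0.   1.11 0.56] 1.369 8.631908491933073
side timer 199 ((447.7762756347656, 409.66168212890625), (95.358642578125, 88.3377685546875), 59.755069732666016)
side key 18 mid 452.4 395.1 ang -76.9 len 25.0 zmax 102.0 mean [453.2 392.2  94.1] topmean 6 [451.4 397.  101.8]
```

The stop is reached: the moment jumped from about 0.05 to 0.3 N m, and the timer turned slightly on its feet. I'll release and withdraw.

Call:
drive_tool(rows=[{"offset": [0,0,0],"spin": 0,"jaw": 20},{"offset": [0,0,0],"spin": 0,"jaw": 50},{"offset": [0,0,0],"spin": 0,"jaw": 50},{"offset": [0,0,-25],"spin": 0,"jaw": 50},{"offset": [0,0,-40],"spin": 0,"jaw": 50},{"offset": [0,0,-40],"spin": 0,"jaw": 50},{"offset": [0,0,-35],"spin": 0,"jaw": 50},{"offset": [-45,0,0],"spin": 0,"jaw": 50},{"offset": [-45,0,0],"spin": 0,"jaw": 50},{"offset": [-45,0,0],"spin": 0,"jaw": 50},{"offset": [-45,0,0],"spin": 0,"jaw": 50},{"offset": [-45,0,0],"spin": 0,"jaw": 50},{"offset": [-45,0,0],"spin": 0,"jaw": 50},{"offset": [-45,0,0],"spin": 0,"jaw": 50},{"offset": [-45,0,0],"spin": 0,"jaw": 50},{"offset": [-45,0,0],"spin": 0,"jaw": 50},{"offset": [-45,0,0],"spin": 0,"jaw": 50},{"offset": [-45,0,0],"spin": 0,"jaw": 50},{"offset": [0,0,0],"spin": 0,"jaw": 50}])

```text
clock: 55.45
eef_pos: [509.6, -79.7, 309.7]
eef_rot: [-3.141, 0.0, 1.688]
wrist_force: [0.1, 0.2, -0.2]
finger_gap: 49.9
```

```bash
python3 st.py;python3 - <<'E' 2>/dev/null
from key import *
C={n:cam(n) for n in("side","top")};Ws={n:cloud(C[n]) for n in C};key(C,Ws)
for n in C:
    W=Ws[n].reshape(-1,3)
    for x,y,z,lo in((385,258,3,85),(483,259,3,85),(468,5,56,92),(476,-95,56,92)): print(n,strap(W,x,y,z,.084,lo,127))
a=cv2.resize(C["side"]["color"][120:270,240:390],(400,400),interpolation=cv2.INTER_CUBIC)
b=cv2.resize(C["top"]["color"][170:290,180:380],(400,240),interpolation=cv2.INTER_CUBIC)
cv2.imwrite("pics/z.png",np.hstack([a,np.vstack([b,np.zeros((160,400,3),np.uint8)])]))
E
```

```text
55.45 [509.6 -79.7 309.7] [-3.141  0.     1.688] F [ 0.1  0.2 -0.2] M [ 0.044 -0.09  -0.014] j [-0.23  0.22  1.61 -0.    1.32 -0.34] -1.268 49.875894914496484
side timer 203 ((449.6872253417969, 414.3695068359375), (97.42356872558594, 90.11453247070312), 61.10963439941406)
side key 44 mid 448.4 410.7 ang -75.3 len 57.0 zmax 103.0 mean [449.7 406.4  93.4] topmean 14 [449.8 409.4 101.3]
top timer 347 ((447.40673828125, 417.35272216796875), (92.09693908691406, 92.1917724609375), 59.2932014465332)
top key 62 mid 448.3 416.2 ang -79.8 len 55.0 zmax 105.0 mean [448.1 416.6  95.7] topmean 27 [448.2 418.9 102.6]
side (array([3.84631e+02, 2.58000e+02, 1.26000e-01]), 35, np.float64(1.22), array([382.5, 251.8]))
side (array([4.81926e+02, 2.59643e+02, 5.00000e-03]), 48, np.float64(2.06), array([480.2, 256. ]))
side (array([4.68776e+02, 4.72000e+00, 6.70000e-02]), 60, np.float64(1.93), array([4.662e+02, 3.000e-01]))
side (array([ 4.75568e+02, -9.55570e+01,  8.30000e-02]), 66, np.float64(2.12), array([472.4, -99.5]))
top (array([3.85818e+02, 2.61442e+02, 5.50000e-02]), 34, np.float64(1.33), array([382.6, 261.6]))
top (array([4.83323e+02, 2.61955e+02, 6.00000e-02]), 38, np.float64(1.75), array([479.8, 260.5]))
top (array([4.69673e+02, 7.10200e+00, 1.69000e-01]), 27, np.float64(1.91), array([467. ,  13.7]))
top (array([ 4.76e+02, -9.50e+01,  8.40e-02]), 0, np.float64(0.0), array([nan, nan]))
```

View pics/z.png

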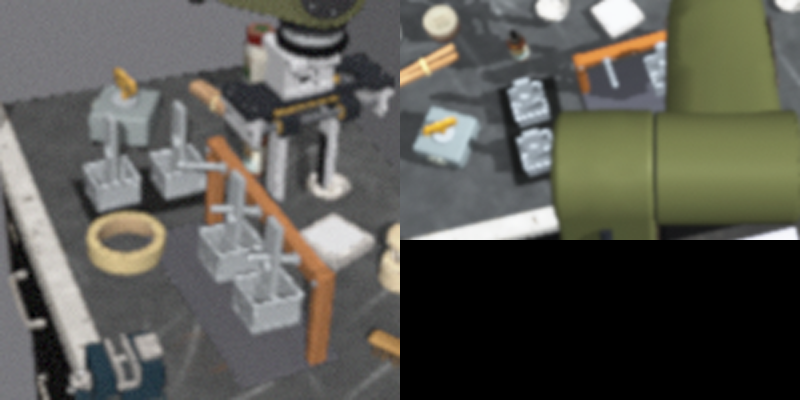

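All checks agree, so I'm handing in the job.

```bash
python3 -c "
from cell import manip
print(manip.sign_off())"
```

```text
the job is handed in; nothing more can be done
None
```

The changeover is done and handed in at about 55 s on the robot's clock. Two drained and two rinsed baskets were there at the start.

- **Drained baskets:** both stand upright on the black mat, about 98 mm apart.
- **Rinsed baskets:** both hang by their eyes, one on peg 1 and one on peg 2.
- **Timer key:** I wound it clockwise in two strokes, about 212° in all. At the end the moment jumped from under about 0.1 to 0.3 N m, which I took as the stop. The pictures confirm a turn of about 212° relative to the timer. That is less than the full 229° (4.0 rad), so the key must have started partly wound, at about 0.3 rad. I could not read the winding angle directly.

**What went wrong:**
- **Dropped basket:** I lowered the first rinsed basket too close to the rack, its box hit a peg tip, and it fell on its side on the bench. I stood it up with a light grip, regripped it and hung it.
- **Timer turned:** pushing against the stop turned the timer about 14° on its feet. I left it there because turning it back would have unwound the key.

In the last pictures all four baskets are in place, the gripper is open and clear of everything, and the wrist force is near zero.

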